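Fish a parts tray out from under the bench shelf with a drag hook

TASK

The small metal tray with a watch in it has been pushed back under the low wooden shelf on the bench. Take the drag hook out of its blue cup, hook the tray with it and drag it out until all of it lies flat on the bench in front of the shelf, with the watch still in it, then stand the hook back in its cup, prong down. Move the tray with the hook only, never touching it with the gripper, and do not disturb the jar and the bottle on top of the shelf.

Things in the scene. Friction and masses are not known exactly. Their poses are not given: they have to be found in the camera images.
- shelf_edge (a point): middle of the lower front edge of the fixed wooden shelf: a board 240 mm wide, 130 mm deep, 14 mm thick on two 12 mm end panels (196 mm clear between them). This point and the board's underside are 150 mm above the bench. x points level into the shelf, away from the robot; y left along the edge; z up. A brace hangs 45 mm down at the very back
- tray_front (a point): top middle of the inner face of the near wall of the light grey metal tray, an open rectangle 70 (x) by 110 (y) mm, 20 mm high, walls and floor 3 mm thick, about 0.15 kg, loose under the shelf. x points to its far wall, y left, z up. Its near wall (110 mm) stands about 20 to 40 mm behind the shelf's edge, nearly parallel to it; outer near face 3 mm, outer far face 67 mm from this point
- tray_back_left (a point): far left outer corner of the tray, 10 mm above its underside; axes as tray_front
- tray_back_right (a point): far right outer corner of the tray, 10 mm above its underside; axes as tray_front
- watch_mid (a point): middle of the watch without a band, 50x34x10 mm, that lies loose in the far half of the tray (the near 30 mm of the tray's floor are free); this point is 4 mm above its underside
- hook_grip (a point): middle of the dark wooden handle of the loose drag hook (0.09 kg). z runs along the straight shaft towards the handle's end. Handle: bar 18 mm wide in y (flat sides, grip across these), 22 mm in x, from 51 mm below this point to 34 mm above. Below it a steel rod 9 mm thick runs to a bend at 172 mm. At the start it leans in the cup about 25 degrees from vertical, handle towards the robot
- hook_tip (a point): centre of the rounded end (radius 4.5 mm) of the hook's prong, which is 30 mm of the same rod, turned off at the bend towards -x, 65 degrees from the shaft's line: the tip lies 27 mm in -x and 185 mm in -z from hook_grip; axes as hook_grip
- cup_mouth (a point): centre of the mouth of the round blue cup, fixed to the bench, 60 mm outside and 52 mm inside across; this point is 120 mm above the bench, the inner floor 5 mm above it. z up; at the start the hook's handle leans to -x
- jar: white clip-top jar, 70x58x84 mm, standing on top of the shelf, to be left alone; origin at its underside
- dropper: white dropper bottle with a blue-green tip, 47 mm across and 136 mm high, standing on top of the shelf, to be left alone; origin at its underside

How it is judged:
By the outcome, as a careful person would: the job done as asked, in the order asked, and still so for the second after the job is handed in, with the robot touching nothing.
It also fails if it takes over 54 s, if anything falls off the work surface, if the arm or the gripper's body presses on something with over 40 N, if the wrist force passes 120 N, or if a joint passes its speed limit or range.

ROBOT

A 7-joint arm with a two-finger parallel gripper is mounted at the origin on a cart in front of the work surface, level with it; the furniture and walls round the work are solid. World frame = base frame: x ahead of the robot, y to its left, z up, the work surface at z = 0. Lengths are in m, angles in rad, forces in N, time in s.
With the tool pointing down it reaches from about 0.425 to 0.875 m from the base axis. Payload 4.7 kg.
Tool frame: the origin (TCP) lies on the centre line of the jaws, within the pads' length; the fingertips stand 19 mm ahead of it and the grasp point (between the pads) is the TCP (ctrl.nose_length is the distance from the TCP to the fingertips, in m); z points along the fingers, x is the direction in which the jaws open and shut, and the axes are right-handed (so a half turn about z gives the same grasp; the last joint's range is limited). The gripper opens to 87 mm and grips with 3 to 60 N. Pads are 19 mm wide; open, the fingers measure 117 mm over their backs; the gripper's body (75 mm by 190 mm) begins 51 mm behind the grasp point.
Start: joints at [1.154, 0.321, -0.07, 1.45, 0.023, 1.371, -0.057], TCP at [0.271, -0.591, 0.242] pointing down, gripper open.
Joint ranges: [-2.86, 2.86], [-0.3, 2.09], [-1.38, 1.24], [0.06, 2.45], [-1.56, 4.7], [0.09, 2.05], [-2.69, 2.69]. Speed limits (rad/s): [2.57, 2.57, 3.14, 3.14, 3.14, 3.14, 3.14].

INTERFACE

Orientations are given as a rotation vector (axis times angle).
In Python, from bench import ctrl gives the robot as it stands. The module is installed in compiled form; this text tells all that it offers.
- The arm moves only by the shell command python3 -m crank 'ROWS' [OPENING] [FORCE]. ROWS is a JSON object of lists of equal length, an entry for each row: "dp": the shift along the tool's x, y, z in cm, a list of three; "delta_rot": the turn, a rotation vector about the tool's x, y, z in rad, a list of three. In form: {"dp": [[x, y, z], ...], "delta_rot": [[rx, ry, rz], ...]}. A call has exactly 8 rows; each row shifts and turns the commanded pose from where the row before left it, along the tool's axes as they then stand; what a row does not reach is not made up. A row lasts 1/10 s, in which the tool goes at most 50 mm and 8.59 degrees, less where a joint would pass 70% of its speed; a pose out of reach is approached as far as the arm can. A call with a gripper value outside its range is refused whole. OPENING is the finger opening in cm, from 0 to 8.7, set as the call begins (- or left out, the last holds). The fingers move at their own pace and stop on an object; FORCE is the grip in N (left out, the last holds). Time passes only in rows, so rows that do not move let the fingers close, or fill a call up. It gives the time, the measured TCP pose, the force and the opening at its end, in the units of the state.
- ctrl.get_state(): the state, without advancing time (a new reading comes with each control period).
- ctrl.get_image(name): name is "side" or "top"; returns the picture (384x512x3 uint8, blue, green, red); there is no depth.
- ctrl.camera_info(name): a dict with "camera_matrix" (3x3 intrinsics, pixels), "xyz" and "orientation" of the camera in the world. Camera axes: x right, y down, z forward; pixel columns grow to the right and rows downward; lengths in m; the calibration is good to about 2 mm. A picture is of the moment at which its call begins. camera_info takes no time and is no camera call.
- ctrl.close_job(): hands the job in, once; it reports no verdict.
The state is a dict: "time": time; "joint_positions": joint angles; "qd": joint speeds; "joint_torque": joint torques, N m; "position": TCP position; "tool_rot": TCP orientation; "ft_force": force on the tool from outside, world axes, zero at the start; "torque": the same for the moment, N m; "grip_width": opening from 0.0 (shut) to 1.0 (fully open).
Only numpy, scipy, OpenCV 4.12 (cv2) and the standard library are available. Lean on these libraries where they do the work, as an engineer would, in place of code of your own. Each camera call takes 0.05 s, during which the arm holds its last target.

## Working session

There is one attempt and no reset: what is moved stays moved. The work goes in short steps, Python scripts to look and compute and a shell command to move; the robot and the scene stay as the last step left them, time stands still between calls to the robot, and variables do not carry over. Pictures are saved under pics/ and viewed, and the job is handed in when it is done.

```bash
mkdir -p pics; ls
cat > look.py <<'E'
import sys,cv2
from bench import ctrl
for n in sys.argv[2:]:
    im=ctrl.get_image(n); cv2.imwrite(f'pics/{sys.argv[1]}_{n}.png',im)
E
python3 look.py a side top
python3 - <<'E'
from bench import ctrl
for n in('side','top'): print(ctrl.camera_info(n))
print(ctrl.get_state(), ctrl.nose_length)
E
```

```text
pics
{'camera_matrix': array([[482.13403242,   0.        , 243.30052192],
       [  0.        , 482.13403242, 195.24794986],
       [  0.        ,   0.        ,   1.        ]]), 'xyz': array([-0.01360235,  0.4484886 ,  0.77282915]), 'orientation': array([-1.04895504,  2.2584683 , -1.19376562])}
{'camera_matrix': array([[447.45933439,   0.        , 258.13047402],
       [  0.        , 447.45933439, 185.71618991],
       [  0.        ,   0.        ,   1.        ]]), 'xyz': array([-0.00728992,  0.06436122,  1.0160203 ]), 'orientation': array([-1.61666489,  2.09225294, -0.74806661])}
{'time': 0.1, 'joint_positions': array([ 1.15410437,  0.3217643 , -0.07009036,  1.45155503,  0.02260941,
        1.37081913, -0.05689842]), 'qd': array([-0.00030652, -0.00185574,  0.00022809, -0.00298408, -0.00168399,
       -0.00185493, -0.00122044]), 'joint_torque': array([ 2.27033383e-04, -4.92569053e+01, -4.05471465e-01, -3.13398528e+01,
       -6.42698910e-02,  3.94590315e-02,  9.43873715e-05]), 'position': array([ 0.27119436, -0.59020429,  0.24055988]), 'tool_rot': array([-2.64421094e+00,  1.69479576e+00,  2.40767686e-03]), 'ft_force': array([ 0.31620154,  0.49442237, -0.39077158]), 'torque': array([-0.01770556,  0.01830434, -0.00062517]), 'grip_width': 0.9997823775765571} 0.019
```

View pics/a_side.png

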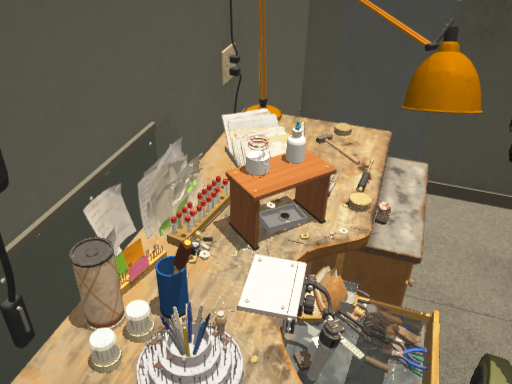

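View pics/a_top.png

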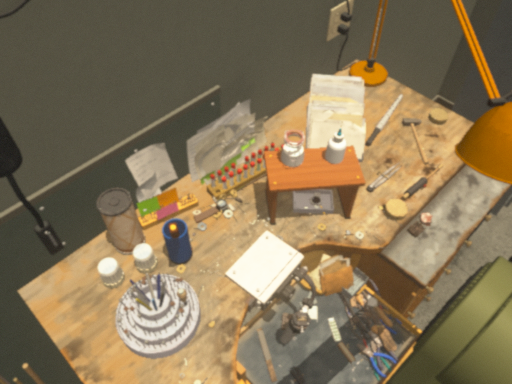

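```bash
cat > geo.py <<'E'
import numpy as np,cv2
from scipy.spatial.transform import Rotation as R
from bench import ctrl
C={}
for n in('side','top'):
    i=ctrl.camera_info(n); C[n]=(i['camera_matrix'],np.array(i['xyz']),R.from_rotvec(i['orientation']).as_matrix())
def ray(n,uv):
    K,t,M=C[n]; d=M@np.linalg.solve(K,[uv[0],uv[1],1.]); return t,d/np.linalg.norm(d)
def plane(n,uv,z):
    t,d=ray(n,uv); return t+d*(z-t[2])/d[2]
def tri(us,ut):
    a,d=ray('side',us); b,e=ray('top',ut)
    s=np.linalg.lstsq(np.c_[d,-e],b-a,rcond=None)[0]
    p,q=a+d*s[0],b+e*s[1]; return (p+q)/2,np.linalg.norm(p-q)
def proj(n,p):
    K,t,M=C[n]; c=M.T@(np.asarray(p)-t); v=K@c; return v[:2]/v[2]
E
python3 - <<'E'
import cv2
s=cv2.imread('pics/a_side.png');t=cv2.imread('pics/a_top.png')
cv2.imwrite('pics/c1.png',cv2.resize(s[115:255,215:345],None,fx=5,fy=4.2*1,interpolation=3)[:600] if 0 else cv2.resize(s[130:250,220:345],None,fx=5,fy=5,interpolation=cv2.INTER_CUBIC))
cv2.imwrite('pics/c2.png',cv2.resize(t[120:230,255:375],None,fx=5,fy=5,interpolation=cv2.INTER_CUBIC))
cv2.imwrite('pics/c3.png',cv2.resize(s[225:325,140:240],None,fx=5,fy=5,interpolation=cv2.INTER_CUBIC))
cv2.imwrite('pics/c4.png',cv2.resize(t[205:275,145:215],None,fx=6,fy=6,interpolation=cv2.INTER_CUBIC))
E
```

```text
(no output)
```

View pics/c1.png

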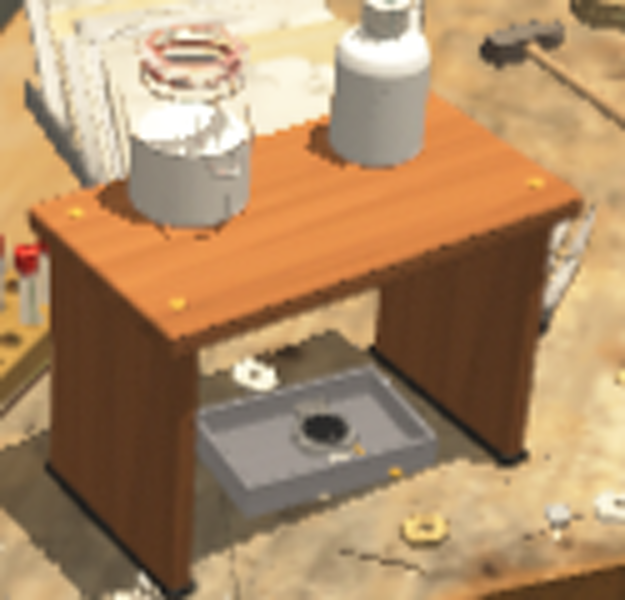

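View pics/c2.png

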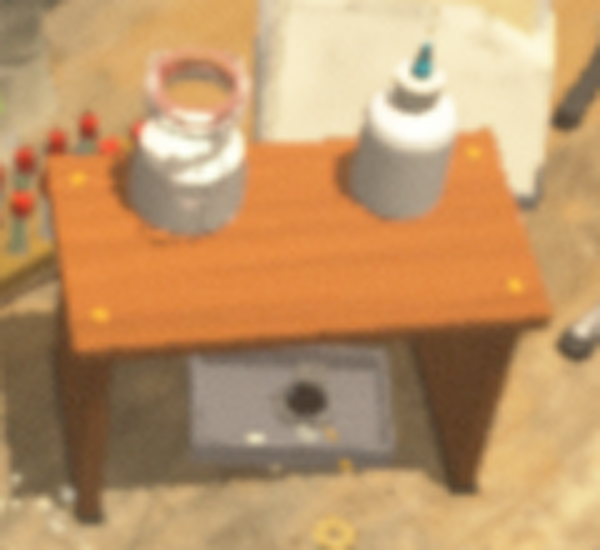

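View pics/c3.png

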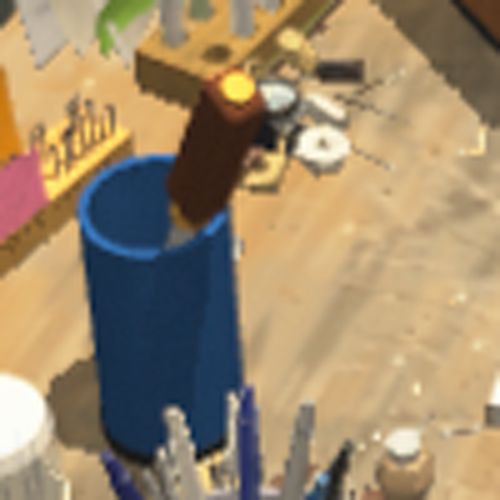

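View pics/c4.png

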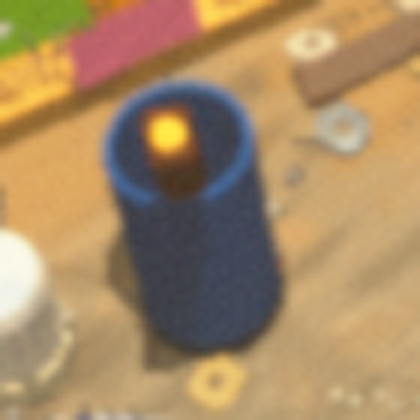

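Run:
```python
from geo import *
np.set_printoptions(precision=4,suppress=True)
S=lambda u,v:(220+(u+.5)/5-.5,130+(v+.5)/5-.5)
T=lambda u,v:(255+(u+.5)/5-.5,120+(v+.5)/5-.5)
for nm,a,b in [('FL',(176,342),(74,345)),('FR',(582,200),(550,315)),('BL',(32,212),(48,157))]:
    print(nm,plane('side',S(*a),.164),plane('top',T(*b),.164),tri(S(*a),T(*b)))
for nm,a,b in [('footL outer',(180,597),(88,522)),('footR',(515,463),(464,490))]:
    print(nm,plane('side',S(*a),0),plane('top',T(*b),0))
for nm,a,b in [('trayFL top',(243,489),(193,449)),('FR',(437,434),(390,452)),('BR',(375,371),(388,350))]:
    print(nm,plane('side',S(*a),.02),plane('top',T(*b),.02),tri(S(*a),T(*b)))
print('watch',plane('side',S(325,430),.011),plane('top',T(306,400),.011))
S=lambda u,v:(140+(u+.5)/5-.5,225+(v+.5)/5-.5)
T=lambda u,v:(145+(u+.5)/6-.5,205+(v+.5)/6-.5)
print('cup rim',plane('side',S(154,205),.12),plane('top',T(180,145),.12))
print('handle end',tri(S(238,87),T(167,135)))
# top camera frame
for n in C: print(n,C[n][2][:,2])
```

```text
FL [ 0.6265 -0.1437  0.164 ] [ 0.6322 -0.1486  0.164 ] (array([ 0.6356, -0.1506,  0.1572]), np.float64(0.0028481223940705624))
FR [ 0.5911 -0.3753  0.164 ] [ 0.5926 -0.3813  0.164 ] (array([ 0.5981, -0.3851,  0.1567]), np.float64(0.0004577043552834748))
BL [ 0.7512 -0.1627  0.164 ] [ 0.7553 -0.1695  0.164 ] (array([ 0.7633, -0.1721,  0.1547]), np.float64(0.0005818655872220395))
footL outer [ 0.6361 -0.1608  0.    ] [ 0.6352 -0.1635  0.    ]
footR [ 0.6033 -0.3668  0.    ] [ 0.6041 -0.3707  0.    ]
trayFL top [ 0.6604 -0.2241  0.02  ] [ 0.6544 -0.228   0.02  ] (array([ 0.662 , -0.2292,  0.0139]), np.float64(0.0062373421956384055))
FR [ 0.6297 -0.3329  0.02  ] [ 0.6258 -0.3322  0.02  ] (array([ 0.627 , -0.3317,  0.0209]), np.float64(0.0031603651762525465))
BR [ 0.6896 -0.3483  0.02  ] [ 0.6929 -0.3566  0.02  ] (array([ 0.7021, -0.3622,  0.0068]), np.float64(0.00022489640746915717))
watch [ 0.6774 -0.2993  0.011 ] [ 0.677  -0.3027  0.011 ]
cup rim [0.6053 0.0954 0.12  ] [0.6037 0.0918 0.12  ]
handle end (array([0.5419, 0.0928, 0.2195]), np.float64(0.0013965712439856712))
side [ 0.6201 -0.5409 -0.5682]
top [ 0.6002 -0.173  -0.7809]
```

Run:
```python
from geo import *
np.set_printoptions(precision=4,suppress=True)
for p in [(290,252),(310,247),(340,246),(368,252),(385,245),(268,234),(301,255),(262,300),(228,272),(245,310)]: print(p,plane('top',p,0))
for q in[(.504,-.26,0),(.48,-.26,0),(.45,-.26,0),(.55,-.26,0)]: print(q,proj('top',q),proj('side',q))
t=cv2.imread('pics/a_top.png');s=cv2.imread('pics/a_side.png')
xa=np.array([.988,-.155,0]);ya=np.array([.155,.988,0]);e=np.array([.6105,-.262,0])
tx=np.array([.966,-.26,0]);ty=np.array([.26,.966,0]);f=np.array([.6425,-.279,0])
for d in (0,.125,.15):
  pts=[f-d*xa+a*tx+b*ty+[0,0,.02] for a,b in((0,.055),(0,-.055),(.07,-.055),(.07,.055))]
  for n,im in(('top',t),('side',s)):
    cv2.polylines(im,[np.int32([np.round(proj(n,p)*16) for p in pts])],True,(0,255,0) if d else(0,0,255),1,cv2.LINE_AA,4)
for n,im in(('top',t),('side',s)):
    pts=[e+a*xa+b*ya+[0,0,.164] for a,b in((0,.12),(0,-.12),(.13,-.12),(.13,.12))]
    cv2.polylines(im,[np.int32([np.round(proj(n,p)*16) for p in pts])],True,(255,255,0),1,cv2.LINE_AA,4)
cv2.imwrite('pics/d.png',cv2.resize(np.hstack([t[130:310,215:405],s[130:310,215:405]])  ,None,fx=2.1,fy=2.1,interpolation=2))
```

```text
(290, 252) [ 0.5398 -0.1842  0.    ]
(310, 247) [ 0.541  -0.2397  0.    ]
(340, 246) [ 0.5242 -0.3174  0.    ]
(368, 252) [ 0.489  -0.3818  0.    ]
(385, 245) [ 0.4974 -0.4341  0.    ]
(268, 234) [ 0.6071 -0.1437  0.    ]
(301, 255) [ 0.5242 -0.2092  0.    ]
(262, 300) [ 0.4299 -0.0787  0.    ]
(228, 272) [ 0.5236 -0.0156  0.    ]
(245, 310) [ 0.4156 -0.0329  0.    ]
(0.504, -0.26, 0) [322.1231 257.3368] [323.9233 259.6599]
(0.48, -0.26, 0) [325.3534 265.3607] [331.6554 265.0084]
(0.45, -0.26, 0) [329.5078 275.6798] [341.6121 271.8958]
(0.55, -0.26, 0) [316.1512 242.5034] [309.6523 249.7883]
```

View pics/d.png

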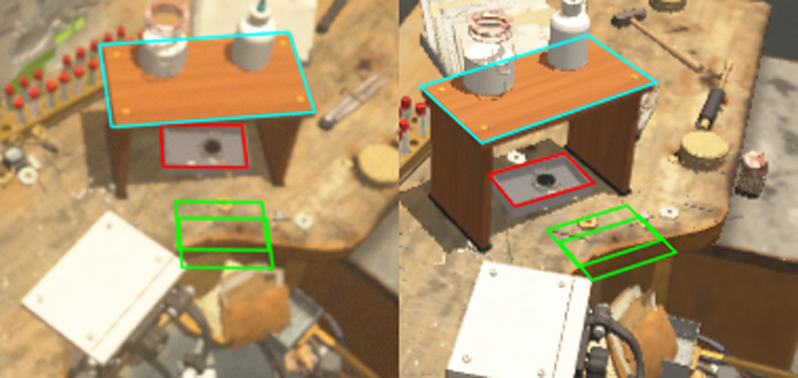

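Run:
```python
from geo import *
t=cv2.imread('pics/a_top.png');s=cv2.imread('pics/a_side.png')
xa=np.array([.988,-.155,0]);ya=np.array([.155,.988,0]);e=np.array([.6105,-.262,0])
A=cv2.resize(t[170:280,260:420],None,fx=5,fy=5,interpolation=2)
B=cv2.resize(s[180:290,270:400],None,fx=5,fy=5,interpolation=2)
for d in np.arange(-.12,.001,.02):
  for n,im,o in(('top',A,(260,170)),('side',B,(270,180))):
    q=[(proj(n,e+d*xa+b*ya)-o)*5+2 for b in np.arange(-.2,.13,.02)]
    cv2.polylines(im,[np.int32(q)],False,(0,0,255) if abs(d+.08)<.001 else (0,255,0),1)
    for x in q: cv2.circle(im,tuple(np.int32(x)),2,(255,0,0),-1)
cv2.imwrite('pics/e1.png',A);cv2.imwrite('pics/e2.png',B)
```

```text
(no output)
```

View pics/e1.png

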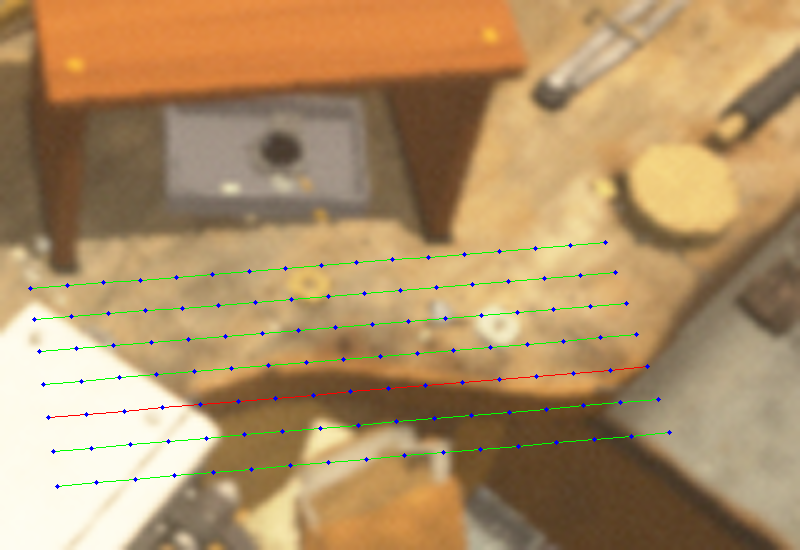

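View pics/e2.png

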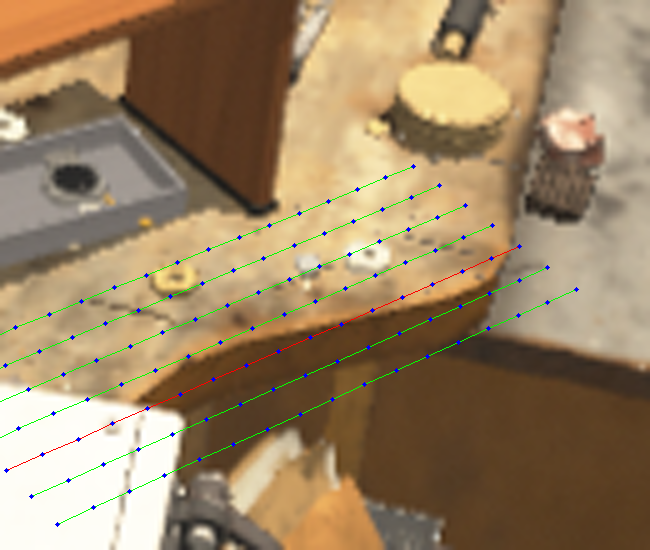

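```bash
cat >> geo.py <<'E'
def rot(tilt,yaw):
    """tool pose: leaning tilt deg (handle to robot), yaw deg of hook x"""
    t=np.radians(tilt)
    z=[np.sin(t),0,-np.cos(t)];x=[0,-1,0];y=np.cross(z,x)
    return R.from_euler('z',yaw,degrees=True)*R.from_matrix(np.c_[x,y,z])
def tip(p,Rt):  # hook: x_h=-y_t, z_h=-z_t
    M=Rt.as_matrix(); return np.asarray(p)+.027*M[:,1]+.185*M[:,2]
def grip_for_tip(tp,Rt):
    M=Rt.as_matrix(); return np.asarray(tp)-.027*M[:,1]-.185*M[:,2]
def plan(p1,R1,n,p0=None,R0=None):
    s=ctrl.get_state()
    p0=np.array(s['position']) if p0 is None else np.asarray(p0); R0=R.from_rotvec(s['tool_rot']) if R0 is None else R0
    rv=(R0.inv()*R1).as_rotvec()
    st=(np.asarray(p1)-p0)/n*100
    dps=[np.round((R0*R.from_rotvec(rv*i/n)).inv().apply(st),2).tolist() for i in range(n)]
    print('t',s['time'],'step mm',np.linalg.norm(st)*10,'deg/row',np.degrees(np.linalg.norm(rv)/n))
    print('rot row',np.round(rv/n,4).tolist())
    for i in range(0,n,8): print(dps[i:i+8])
SH=np.array([.6105,-.262,0]); XA=np.array([.988,-.155,0]);YA=np.array([.155,.988,0])
E
python3 - <<'E'
from geo import *
np.set_printoptions(precision=4,suppress=True)
for a,b in [((307,262),(303,255)),((291,318),(262,302)),((238,308),(228,272)),((256,256),(268,233))]: print(tri(a,b))
zh=np.array([-np.sin(np.radians(25)),0,np.cos(np.radians(25))])
g=np.array([.556,.093,.189])
R1=rot(25,0)
print(tip(g,R1))
plan([.45,-.15,.34],rot(25,0),16)
plan(g+.11*zh,R1,8,p0=[.45,-.15,.34],R0=R1)
E
```

```text
(array([ 0.5145, -0.2103,  0.0148]), np.float64(0.0011809650047918964))
(array([ 0.4301, -0.0779, -0.007 ]), np.float64(0.004163268415917092))
(array([ 0.5322, -0.0171, -0.0177]), np.float64(0.0011759658728684244))
(array([ 0.6125, -0.1437,  0.0011]), np.float64(0.0053938641876855944))
[0.6097 0.093  0.0099]
t 0.1 step mm 30.339202846986506 deg/row 2.1883792161934714
rot row [0.0269, 0.006, 0.0265]
[[-2.03, -2.16, -0.62], [-2.09, -2.13, -0.57], [-2.14, -2.08, -0.53], [-2.19, -2.04, -0.49], [-2.24, -1.99, -0.45], [-2.29, -1.95, -0.41], [-2.34, -1.9, -0.37], [-2.39, -1.84, -0.33]]
[[-2.43, -1.79, -0.3], [-2.48, -1.73, -0.27], [-2.52, -1.67, -0.23], [-2.56, -1.61, -0.21], [-2.6, -1.55, -0.18], [-2.64, -1.48, -0.15], [-2.68, -1.41, -0.13], [-2.72, -1.35, -0.11]]
t 0.1 step mm 31.92349190125544 deg/row 0.0
rot row [0.0, 0.0, 0.0]
[[-3.04, -0.4, 0.9], [-3.04, -0.4, 0.9], [-3.04, -0.4, 0.9], [-3.04, -0.4, 0.9], [-3.04, -0.4, 0.9], [-3.04, -0.4, 0.9], [-3.04, -0.4, 0.9], [-3.04, -0.4, 0.9]]
```

```bash
python3 -m crank '{"dp":[[-2,-2.2,-0.6],[-2.1,-2.1,-0.6],[-2.1,-2.1,-0.5],[-2.2,-2,-0.5],[-2.2,-2,-0.5],[-2.3,-2,-0.4],[-2.3,-1.9,-0.4],[-2.4,-1.9,-0.3]],"delta_rot":[[0.027,0.006,0.0265],[0.027,0.006,0.0265],[0.027,0.006,0.0265],[0.027,0.006,0.0265],[0.027,0.006,0.0265],[0.027,0.006,0.0265],[0.027,0.006,0.0265],[0.027,0.006,0.0265]]}' 8.7 30
python3 -m crank '{"dp":[[-2.4,-1.8,-0.3],[-2.5,-1.7,-0.3],[-2.5,-1.7,-0.2],[-2.6,-1.6,-0.2],[-2.6,-1.5,-0.2],[-2.6,-1.5,-0.2],[-2.7,-1.4,-0.1],[-2.7,-1.4,-0.1]],"delta_rot":[[0.027,0.006,0.0265],[0.027,0.006,0.0265],[0.027,0.006,0.0265],[0.027,0.006,0.0265],[0.027,0.006,0.0265],[0.027,0.006,0.0265],[0.027,0.006,0.0265],[0.027,0.006,0.0265]]}'
python3 - <<'E'
from geo import *
zh=np.array([-np.sin(np.radians(25)),0,np.cos(np.radians(25))])
print(ctrl.get_state()['joint_positions'])
plan(np.array([.556,.093,.189])+.09*zh,rot(25,0),8)
E
```

```text
time: 0.9
position: [0.3623, -0.37, 0.2915]
tool_rot: [-2.32, 1.865, -0.234]
ft_force: [0.4, 0.5, 0.4]
grip_width: 0.998
time: 1.7
position: [0.4686, -0.1714, 0.3372]
tool_rot: [-1.998, 1.982, -0.407]
ft_force: [-0.8, 0.0, 0.1]
grip_width: 0.998
[ 0.59917836 -0.30102058 -0.1402451   1.9454347  -0.25412427  1.13520585
 -1.03987877]
t 1.7 step mm 34.64262077809551 deg/row 0.188503388630913
rot row [0.0029, 0.0014, 0.0007]
[[-3.29, -0.25, 1.05], [-3.29, -0.24, 1.04], [-3.3, -0.24, 1.04], [-3.3, -0.23, 1.04], [-3.3, -0.23, 1.03], [-3.3, -0.22, 1.03], [-3.3, -0.22, 1.02], [-3.3, -0.21, 1.02]]
```

```bash
python3 -m crank '{"dp":[[-3.3,-0.2,1.0],[-3.3,-0.2,1.0],[-3.3,-0.2,1.0],[-3.3,-0.2,1.0],[-3.3,-0.2,1.0],[-3.3,-0.2,1.0],[-3.3,-0.2,1.0],[0,0,0]],"delta_rot":[[0,0,0],[0,0,0],[0,0,0],[0,0,0],[0,0,0],[0,0,0],[0,0,0],[0,0,0]]}'
cat > fk.py <<'E'
from geo import *
from scipy.optimize import least_squares
import itertools
s=ctrl.get_state()
D=[([1.15410437,0.3217643,-0.07009036,1.45155503,0.02260941,1.37081913,-0.05689842],[0.27119436,-0.59020429,0.24055988],[-2.64421094,1.69479576,.0024]),
([0.59917836,-0.30102058,-0.1402451,1.9454347,-0.25412427,1.13520585,-1.03987877],[0.4686,-0.1714,0.3372],[-1.998,1.982,-.407]),
(s['joint_positions'],s['position'],s['tool_rot'])]
def Ro(q,sg):
    Rs=[R.identity()]
    for a,x,k in zip('zyzyzyz',q,sg): Rs.append(Rs[-1]*R.from_euler(a,k*x))
    return Rs
if __name__=='__main__':
    print(s['joint_positions'],s['position'])
    best=[]
    for sg in itertools.product([1,-1],[1],[1,-1],[1],[1,-1],[1],[1,-1]):
        # constant end rotation about z
        rel=[Ro(q,sg)[-1].inv()*R.from_rotvec(r) for q,p,r in D]
        e=sum((rel[0].inv()*x).magnitude() for x in rel[1:]); best.append((e,sg,rel[0].as_rotvec()))
    best.sort(key=lambda x:x[0]); print(best[:3])
    sg=best[0][1]
    def pos(q,L):
        r=Ro(q,sg); return np.array([0,0,L[0]])+r[2].apply([L[4],0,L[1]])+r[4].apply([L[5],0,L[2]])+r[6].apply([L[6],0,L[3]])
    A=[];b=[]
    for q,p,r in D:
        z0=pos(q,np.zeros(7)); A.append(np.c_[[pos(q,v)-z0 for v in np.eye(7)]].T); b.append(p)
    L=np.linalg.lstsq(np.vstack(A),np.hstack(b),rcond=None); print(np.round(L[0],4),L[3])
    print(np.vstack(A)@L[0]-np.hstack(b))
    L=np.linalg.lstsq(np.vstack(A)[:,:4],np.hstack(b),rcond=None); print(np.round(L[0],4)); print(np.vstack(A)[:,:4]@L[0]-np.hstack(b))
E
python3 fk.py
```

```text
time: 2.5
position: [0.5179, 0.061, 0.2784]
tool_rot: [-2.015, 1.976, -0.389]
ft_force: [-0.6, -0.9, -0.2]
grip_width: 0.998
[ 0.27373182 -0.26003958 -0.40142814  2.01251929 -0.08091392  0.97053165
 -1.65520683] [0.51787024 0.06102968 0.27840123]
[(0.00038137983712973554, (-1, 1, -1, 1, -1, 1, -1), array([ 6.45422339e-06, -4.15307733e-06, -3.14159264e+00])), (0.7072123570816264, (-1, 1, -1, 1, 1, 1, -1), array([-0.00395359, -0.06929328,  3.13184175])), (0.852342543746886, (-1, 1, 1, 1, -1, 1, -1), array([-9.70300723e-04,  6.64245725e-02,  3.00780596e+00]))]
[ 0.094   0.3798  0.5286  0.2117  0.0917 -0.1318  0.1019] [3.43378565 2.96482183 0.44470259 0.3930943  0.20186526 0.15131243
 0.05494618]
[ 0.01708683  0.00904367 -0.00361913 -0.00359013  0.00150194  0.00889273
  0.00278946  0.00036567 -0.0052736 ]
[0.2147 0.3937 0.5337 0.234 ]
[ 0.02403522  0.01480723  0.0066434   0.00382455 -0.00036212 -0.00155429
 -0.00357106  0.02040868 -0.00508911]
```

```bash
cat >> geo.py <<'E'
PHI=15 # hook lean = tool tilt + PHI
def hookR(Rt):  # rotation of hook-aligned tool frame
    return Rt*R.from_euler('x',PHI,degrees=True)
E
python3 - <<'E'
from geo import *
# check sign: rot(10)*Rx(15) should equal rot(25)
print((rot(10,0)*R.from_euler('x',15,degrees=True)*rot(25,0).inv()).magnitude())
g=np.array([.556,.093,.189])
z=rot(10,0).as_matrix()[:,2]
plan(g-.08*z,rot(10,0),8)
E
```

```text
0.0
t 2.5 step mm 5.18755984802066 deg/row 1.624045966095798
rot row [-0.0282, 0.0022, 0.0022]
[[-0.39, -0.23, 0.25], [-0.39, -0.24, 0.24], [-0.39, -0.25, 0.23], [-0.39, -0.25, 0.22], [-0.4, -0.26, 0.22], [-0.4, -0.26, 0.21], [-0.4, -0.27, 0.2], [-0.4, -0.27, 0.19]]
```

```bash
python3 -m crank '{"dp":[[-0.4,-0.2,0.25],[-0.4,-0.2,0.25],[-0.4,-0.25,0.2],[-0.4,-0.25,0.2],[-0.4,-0.25,0.2],[-0.4,-0.3,0.2],[-0.4,-0.3,0.2],[-0.4,-0.3,0.2]],"delta_rot":[[-0.028,0.002,0.002],[-0.028,0.002,0.002],[-0.028,0.002,0.002],[-0.028,0.002,0.002],[-0.028,0.002,0.002],[-0.028,0.002,0.002],[-0.028,0.002,0.002],[-0.028,0.002,0.002]]}'
python3 look.py b side top
python3 - <<'E'
from geo import *
import cv2
g=np.array([.556,.093,.189])
plan(g,rot(10,0),8)
s=cv2.imread('pics/b_side.png');t=cv2.imread('pics/b_top.png')
A=cv2.resize(s[190:330,110:250],None,fx=3.5,fy=3.5);B=cv2.resize(t[180:290,120:230],(490,490))[:490,:300]
cv2.imwrite('pics/f.png',np.hstack([A,B]))
E
```

```text
time: 3.3
position: [0.5443, 0.0867, 0.2699]
tool_rot: [-2.12, 2.139, -0.188]
ft_force: [-0.1, -0.4, 0.0]
grip_width: 1.0
t 3.4 step mm 10.197110692103323 deg/row 0.058112036298853746
rot row [-0.0003, 0.0, -0.001]
[[-0.07, 0.04, 1.02], [-0.07, 0.04, 1.02], [-0.07, 0.04, 1.02], [-0.07, 0.04, 1.02], [-0.07, 0.04, 1.02], [-0.07, 0.04, 1.02], [-0.07, 0.04, 1.02], [-0.07, 0.04, 1.02]]
```

View pics/f.png

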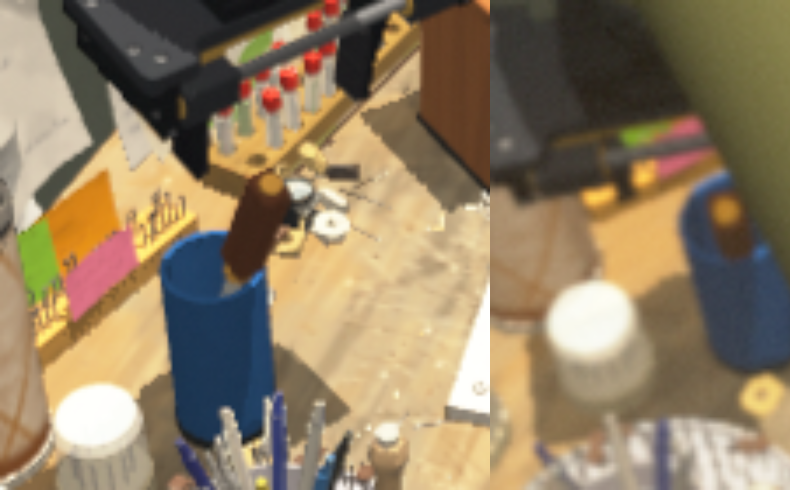

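```bash
python3 -m crank '{"dp":[[-0.1,0,1.0],[-0.1,0,1.0],[-0.1,0.1,1.0],[0,0.1,1.0],[-0.1,0,1.0],[-0.1,0.1,1.0],[0,0,1.1],[0,0,1.1]],"delta_rot":[[0,0,0],[0,0,0],[0,0,0],[0,0,0],[0,0,0],[0,0,0],[0,0,0],[0,0,0]]}'
python3 look.py c side
python3 - <<'E'
import cv2
s=cv2.imread('pics/c_side.png')
cv2.imwrite('pics/g.png',cv2.resize(s[190:330,110:250],None,fx=3.5,fy=3.5))
E
```

```text
time: 4.2
position: [0.5551, 0.0929, 0.1878]
tool_rot: [-2.122, 2.135, -0.191]
ft_force: [0.3, 0.1, 0.5]
grip_width: 1.0
```

View pics/g.png

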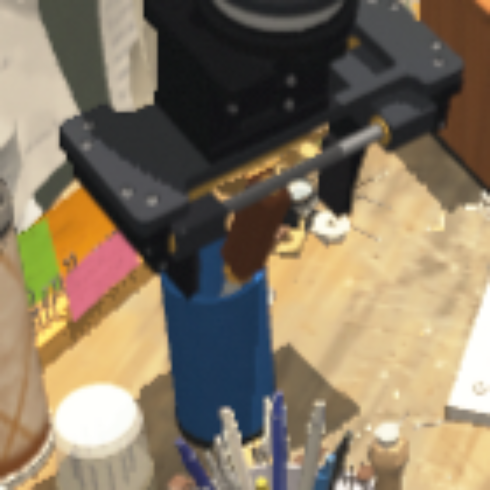

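```bash
python3 -m crank '{"dp":[[0,0,0],[0,0,0],[0,0,0],[0,0,0],[0,0,0],[0,0,0],[0,0,0],[0,0,0]],"delta_rot":[[0,0,0],[0,0,0],[0,0,0],[0,0,0],[0,0,0],[0,0,0],[0,0,0],[0,0,0]]}' 0.5 35
python3 - <<'E'
from geo import *
s=ctrl.get_state();print(s['grip_width']*87,s['ft_force'],tip(s['position'],hookR(R.from_rotvec(s['tool_rot']))))
# lift 12mm while uprighting: keep bend near x .62
Rt=rot(-15,0)
# upright: shaft x = cup+.0135; tip z .025
T=np.array([.6045-.0135,.0935,.025])
plan(grip_for_tip(T,hookR(Rt)),Rt,8)
print(grip_for_tip(T,hookR(Rt)))
E
```

```text
time: 5.05
position: [0.555, 0.0928, 0.1887]
tool_rot: [-2.121, 2.135, -0.19]
ft_force: [-0.7, -0.0, -0.0]
grip_width: 0.357
31.01851948155294 [-0.72540551 -0.04876056 -0.01121271] [0.60939462 0.09256878 0.00987112]
t 5.05 step mm 8.312964756756042 deg/row 3.1529874704369405
rot row [-0.055, 0.0001, -0.0008]
[[-0.01, -0.82, -0.12], [-0.01, -0.81, -0.17], [-0.01, -0.8, -0.21], [-0.01, -0.79, -0.26], [-0.01, -0.78, -0.3], [-0.01, -0.76, -0.34], [-0.01, -0.74, -0.38], [-0.01, -0.72, -0.42]]
[0.618  0.0935 0.21  ]
```

```bash
python3 -m crank '{"dp":[[0,0,0],[0,0,0],[0,0,0],[0,0,0],[0,0,0],[0,0,0],[0,0,0],[0,0,0]],"delta_rot":[[0,0,0],[0,0,0],[0,0,0],[0,0,0],[0,0,0],[0,0,0],[0,0,0],[0,0,0]]}'
python3 -m crank '{"dp":[[0,-0.8,-0.1],[0,-0.8,-0.2],[0,-0.8,-0.2],[0,-0.8,-0.3],[0,-0.8,-0.3],[0,-0.75,-0.35],[0,-0.75,-0.4],[0,-0.7,-0.4]],"delta_rot":[[-0.055,0,-0.001],[-0.055,0,-0.001],[-0.055,0,-0.001],[-0.055,0,-0.001],[-0.055,0,-0.001],[-0.055,0,-0.001],[-0.055,0,-0.001],[-0.055,0,-0.001]]}'
python3 look.py d side top
python3 - <<'E'
from geo import *
s=ctrl.get_state();print(s['joint_positions'],tip(s['position'],hookR(R.from_rotvec(s['tool_rot']))))
s=cv2.imread('pics/d_side.png');t=cv2.imread('pics/d_top.png')
cv2.imwrite('pics/h.png',np.hstack([cv2.resize(s[170:310,120:260],None,fx=3,fy=3),cv2.resize(t[170:290,120:240],(360,420))]))
plan([.62,.0935,.35],rot(-15,0),8)
E
```

```text
time: 5.85
position: [0.555, 0.0932, 0.1887]
tool_rot: [-2.122, 2.134, -0.19]
ft_force: [1.1, -0.2, 0.5]
grip_width: 0.203
time: 6.65
position: [0.6183, 0.0923, 0.2102]
tool_rot: [2.082, -2.079, -0.277]
ft_force: [-0.3, 0.2, -1.2]
grip_width: 0.207
[ 0.14431095  0.523008   -0.45643594  1.30754935  0.14751975  1.61355796
 -1.86939137] [0.59178544 0.09218963 0.02341934]
t 6.75 step mm 17.70585500715184 deg/row 0.016548225584927377
rot row [0.0003, 0.0001, 0.0001]
[[-0.02, 0.45, -1.71], [-0.02, 0.45, -1.71], [-0.02, 0.45, -1.71], [-0.02, 0.45, -1.71], [-0.02, 0.45, -1.71], [-0.02, 0.45, -1.71], [-0.02, 0.45, -1.71], [-0.02, 0.45, -1.71]]
```

View pics/h.png

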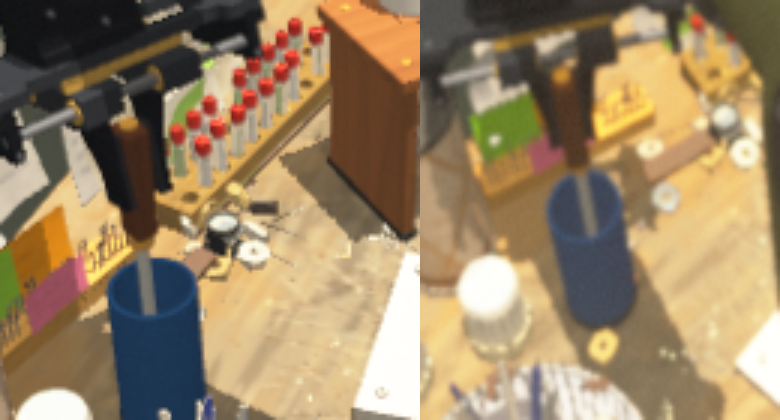

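```bash
python3 -m crank '{"dp":[[0,0.5,-1.7],[0,0.5,-1.7],[0,0.5,-1.7],[0,0.5,-1.7],[0,0.4,-1.7],[0,0.4,-1.7],[0,0.4,-1.7],[0,0.4,-1.7]],"delta_rot":[[0,0,0],[0,0,0],[0,0,0],[0,0,0],[0,0,0],[0,0,0],[0,0,0],[0,0,0]]}'
python3 - <<'E'
from geo import *
s=ctrl.get_state();print(s['joint_positions'],tip(s['position'],hookR(R.from_rotvec(s['tool_rot']))))
plan([.50,-.08,.31],rot(5,-4),8)
Rt=rot(30,-9)
T=SH-.04*XA-.014*YA+[0,0,.05]
G=grip_for_tip(T,hookR(Rt)); print(T,G)
plan(G,Rt,8,p0=[.50,-.08,.31],R0=rot(5,-4))
E
```

```text
time: 7.55
position: [0.6176, 0.0926, 0.3519]
tool_rot: [2.085, -2.08, -0.273]
ft_force: [-0.0, 0.4, -1.2]
grip_width: 0.205
[ 0.12023616  0.48100056 -0.46378624  1.07874255  0.13277007  1.87472318
 -1.86803788] [0.59079543 0.09263236 0.16686832]
t 7.55 step mm 26.62811271950656 deg/row 2.544038904431942
rot row [0.0435, -0.0007, 0.009]
[[2.15, 1.29, 0.89], [2.17, 1.31, 0.83], [2.18, 1.32, 0.77], [2.19, 1.33, 0.71], [2.2, 1.34, 0.65], [2.22, 1.35, 0.59], [2.23, 1.36, 0.53], [2.24, 1.36, 0.47]]
[ 0.56881  -0.269632  0.05    ] [ 0.45846262 -0.25215469  0.19990664]
t 7.55 step mm 26.065764267212025 deg/row 3.1859114878631827
rot row [0.0545, 0.0033, 0.0105]
[[2.18, 0.49, 1.34], [2.18, 0.54, 1.32], [2.19, 0.58, 1.29], [2.19, 0.63, 1.27], [2.19, 0.68, 1.24], [2.19, 0.72, 1.21], [2.2, 0.76, 1.18], [2.2, 0.8, 1.14]]
```

```bash
python3 -m crank '{"dp":[[2.2,1.3,0.8],[2.2,1.3,0.8],[2.2,1.3,0.8],[2.2,1.3,0.7],[2.2,1.3,0.7],[2.2,1.3,0.6],[2.2,1.4,0.5],[2.2,1.4,0.5]],"delta_rot":[[0.0435,-0.001,0.009],[0.0435,-0.001,0.009],[0.0435,-0.001,0.009],[0.0435,-0.001,0.009],[0.0435,-0.001,0.009],[0.0435,-0.001,0.009],[0.0435,-0.001,0.009],[0.0435,-0.001,0.009]]}'
python3 -m crank '{"dp":[[2.2,0.5,1.3],[2.2,0.5,1.3],[2.2,0.6,1.3],[2.2,0.6,1.3],[2.2,0.7,1.2],[2.2,0.7,1.2],[2.2,0.8,1.2],[2.2,0.8,1.2]],"delta_rot":[[0.0545,0.003,0.0105],[0.0545,0.003,0.0105],[0.0545,0.003,0.0105],[0.0545,0.003,0.0105],[0.0545,0.003,0.0105],[0.0545,0.003,0.0105],[0.0545,0.003,0.0105],[0.0545,0.003,0.0105]]}'
python3 look.py e side top
python3 - <<'E'
from geo import *
s=ctrl.get_state();T=tip(s['position'],hookR(R.from_rotvec(s['tool_rot'])));print(s['joint_positions'],T, (T-SH)@XA,(T-SH)@YA)
im=cv2.imread('pics/e_side.png');t=cv2.imread('pics/e_top.png')
print(proj('side',T),proj('top',T))
cv2.imwrite('pics/i.png',np.hstack([cv2.resize(im[130:290,200:340],None,fx=3,fy=3),cv2.resize(t[130:290,240:360],None,fx=3,fy=3)]))
E
```

```text
time: 8.35
position: [0.4999, -0.0807, 0.3088]
tool_rot: [-2.098, 2.252, -0.099]
ft_force: [-0.0, -0.2, -1.1]
grip_width: 0.201
time: 9.15
position: [0.4586, -0.253, 0.1979]
tool_rot: [-1.78, 2.088, -0.558]
ft_force: [-0.4, 0.5, -1.0]
grip_width: 0.202
[ 0.61210314 -0.22937455 -0.00810469  2.21464542 -0.34148801  0.71123825
 -0.92197147] [ 0.56505598 -0.27084129  0.04417015] -0.04352829116080461 -0.015779013989772515
[309.8146187  230.80758777] [320.14487473 227.8254697 ]
```

View pics/i.png

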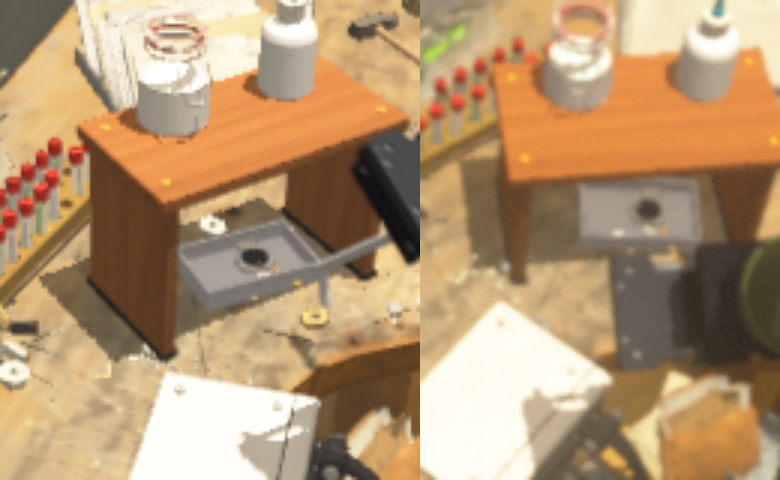

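```bash
cat >> geo.py <<'E'
TF=np.array([.6425,-.279,0]); TX=np.array([.966,-.26,0]);TY=np.array([.26,.966,0])
E
python3 - <<'E'
from geo import *
Rt=rot(30,-10)
T1=TF+.017*TX-.001*TY+[0,0,.042]
G=grip_for_tip(T1,hookR(Rt)); print(T1,G,(G-SH)@XA)
plan(G,Rt,8)
T2=T1*[1,1,0]+[0,0,.011]
plan(grip_for_tip(T2,hookR(Rt)),Rt,8,p0=G,R0=Rt)
E
```

```text
[ 0.658662 -0.284386  0.042   ] [ 0.54863645 -0.26498553  0.19190664] -0.06065843069011648
t 9.25 step mm 11.744442174702222 deg/row 0.10341233924546127
rot row [0.0006, 0.0015, 0.0009]
[[-0.05, -1.0, 0.61], [-0.05, -1.0, 0.61], [-0.05, -1.0, 0.61], [-0.06, -1.0, 0.61], [-0.06, -1.0, 0.61], [-0.06, -1.0, 0.61], [-0.06, -1.0, 0.61], [-0.06, -1.0, 0.61]]
t 9.25 step mm 3.875 deg/row 0.0
rot row [0.0, 0.0, 0.0]
[[0.0, 0.19, 0.34], [0.0, 0.19, 0.34], [0.0, 0.19, 0.34], [0.0, 0.19, 0.34], [0.0, 0.19, 0.34], [0.0, 0.19, 0.34], [0.0, 0.19, 0.34], [0.0, 0.19, 0.34]]
```

```bash
python3 -m crank '{"dp":[[-0.05,-1.0,0.6],[-0.05,-1.0,0.6],[-0.05,-1.0,0.6],[-0.05,-1.0,0.6],[-0.06,-1.0,0.6],[-0.06,-1.0,0.6],[-0.06,-1.0,0.6],[-0.06,-1.0,0.6]],"delta_rot":[[0,0.001,0.001],[0,0.001,0.001],[0,0.001,0.001],[0,0.001,0.001],[0,0.001,0.001],[0,0.001,0.001],[0,0.001,0.001],[0,0.001,0.001]]}'
python3 look.py f side top
python3 - <<'E'
from geo import *
s=ctrl.get_state();T=tip(s['position'],hookR(R.from_rotvec(s['tool_rot'])));print(s['joint_positions'],T, (T-TF)@TX,(T-TF)@TY)
im=cv2.imread('pics/f_side.png');t=cv2.imread('pics/f_top.png')
print((proj('side',T)-[200,130])*5,proj('top',T))
cv2.imwrite('pics/j.png',np.hstack([cv2.resize(im[160:270,240:340],None,fx=5,fy=5)]))
Rt=rot(30,-10)
T2=TF+.017*TX-.001*TY+[0,0,.011]
plan(grip_for_tip(T2,hookR(Rt)),Rt,8)
E
```

```text
time: 10.05
position: [0.5537, -0.2634, 0.1966]
tool_rot: [-1.774, 2.101, -0.559]
ft_force: [-0.1, -0.3, -1.2]
grip_width: 0.203
[ 0.5776731  -0.03414563 -0.08446757  2.04191181 -0.27365493  0.65256091
 -1.06822662] [ 0.66435626 -0.28130871  0.04677276] 0.02171341030842634 0.003452417641743677
[420.13015301 397.33490001] [311.46447328 196.86173782]
t 10.15 step mm 4.545210991036391 deg/row 0.05743503451039623
rot row [0.0001, 0.0007, 0.0007]
[[0.04, 0.28, 0.36], [0.04, 0.28, 0.36], [0.04, 0.28, 0.36], [0.04, 0.28, 0.36], [0.04, 0.28, 0.36], [0.04, 0.28, 0.36], [0.04, 0.28, 0.36], [0.04, 0.28, 0.36]]
```

View pics/j.png

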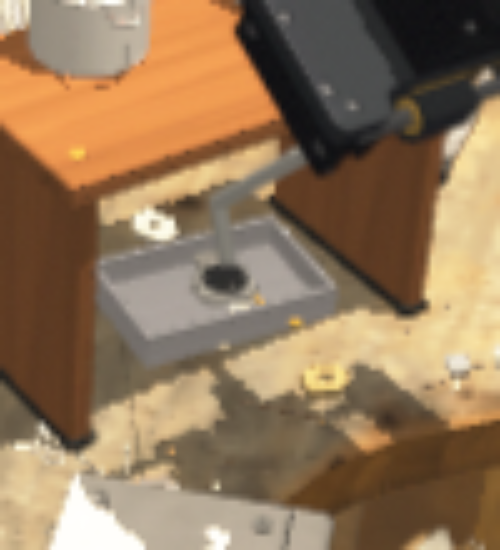

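```bash
python3 -m crank '{"dp":[[0.05,0.3,0.35],[0.05,0.3,0.35],[0.05,0.3,0.35],[0.05,0.3,0.35],[0.05,0.3,0.35],[0.05,0.3,0.35],[0.05,0.3,0.35],[0.05,0.3,0.35]],"delta_rot":[[0,0,0],[0,0,0],[0,0,0],[0,0,0],[0,0,0],[0,0,0],[0,0,0],[0,0,0]]}'
python3 look.py g side top
python3 - <<'E'
from geo import *
s=ctrl.get_state();T=tip(s['position'],hookR(R.from_rotvec(s['tool_rot'])));print(s['ft_force'],T, (T-TF)@TX,(T-TF)@TY)
im=cv2.imread('pics/g_side.png');t=cv2.imread('pics/g_top.png')
print((proj('side',T)-[240,160])*5,proj('top',T))
cv2.imwrite('pics/k.png',np.hstack([cv2.resize(im[160:270,240:340],None,fx=5,fy=5)]))
E
```

```text
time: 10.95
position: [0.5452, -0.2661, 0.1601]
tool_rot: [-1.774, 2.1, -0.56]
ft_force: [0.3, 0.0, -1.5]
grip_width: 0.206
[-0.02390215 -0.22022652 -0.88883009] [ 0.65453286 -0.28413728  0.00924019] 0.01295944056057351 -0.0018340701675762518
[232.95773698 312.56321317] [312.11764075 207.5602239 ]
```

View pics/k.png

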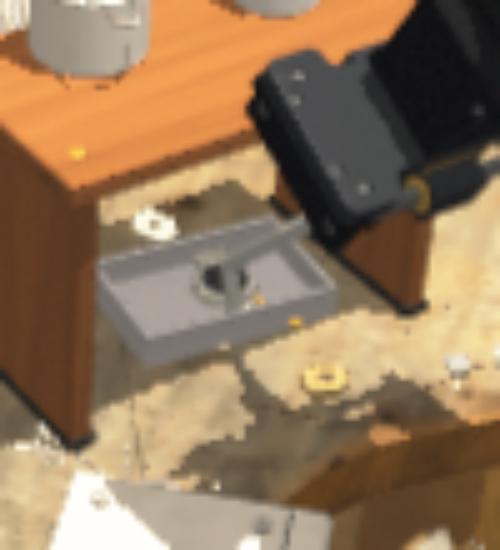

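Run:
```python
from geo import *
s=ctrl.get_state();R0=R.from_rotvec(s['tool_rot'])
T=tip(s['position'],hookR(R0));print((T-SH)@XA)
plan(s['position']-.07*XA,R0,16)
```

```text
0.04693574891249323
t 11.05 step mm 4.375369671882023 deg/row 0.0
rot row [0.0, 0.0, 0.0]
[[0.01, 0.38, -0.22], [0.01, 0.38, -0.22], [0.01, 0.38, -0.22], [0.01, 0.38, -0.22], [0.01, 0.38, -0.22], [0.01, 0.38, -0.22], [0.01, 0.38, -0.22], [0.01, 0.38, -0.22]]
[[0.01, 0.38, -0.22], [0.01, 0.38, -0.22], [0.01, 0.38, -0.22], [0.01, 0.38, -0.22], [0.01, 0.38, -0.22], [0.01, 0.38, -0.22], [0.01, 0.38, -0.22], [0.01, 0.38, -0.22]]
```

```bash
python3 -m crank '{"dp":[[0.01,0.38,-0.22],[0.01,0.38,-0.22],[0.01,0.38,-0.22],[0.01,0.38,-0.22],[0.01,0.38,-0.22],[0.01,0.38,-0.22],[0.01,0.38,-0.22],[0.01,0.38,-0.22]],"delta_rot":[[0,0,0],[0,0,0],[0,0,0],[0,0,0],[0,0,0],[0,0,0],[0,0,0],[0,0,0]]}'
python3 -m crank '{"dp":[[0.01,0.38,-0.22],[0.01,0.38,-0.22],[0.01,0.38,-0.22],[0.01,0.38,-0.22],[0.01,0.38,-0.22],[0.01,0.38,-0.22],[0.01,0.38,-0.22],[0.01,0.38,-0.22]],"delta_rot":[[0,0,0],[0,0,0],[0,0,0],[0,0,0],[0,0,0],[0,0,0],[0,0,0],[0,0,0]]}'
python3 look.py h side top
python3 - <<'E'
from geo import *
s=ctrl.get_state();T=tip(s['position'],hookR(R.from_rotvec(s['tool_rot'])));print(s['joint_positions'],s['ft_force'],T, (T-SH)@XA,(T-SH)@YA)
im=cv2.imread('pics/h_side.png');t=cv2.imread('pics/h_top.png')
cv2.imwrite('pics/l.png',np.hstack([cv2.resize(im[170:290,250:380],None,fx=5,fy=5)]))
cv2.imwrite('pics/m.png',np.hstack([cv2.resize(t[150:270,260:400],None,fx=5,fy=5)]))
E
```

```text
time: 11.85
position: [0.5104, -0.2611, 0.1609]
tool_rot: [-1.773, 2.1, -0.561]
ft_force: [1.8, -0.8, -0.6]
grip_width: 0.205
time: 12.65
position: [0.4755, -0.2559, 0.1608]
tool_rot: [-1.773, 2.1, -0.56]
ft_force: [1.8, 0.4, 0.1]
grip_width: 0.206
[ 0.612163   -0.15108973 -0.03612968  2.22737817 -0.36300115  0.61191541
 -0.91374244] [ 0.94210259 -1.33742326 -1.0765607 ] [ 0.5845071  -0.27406469  0.00990491] -0.023810954219036173 -0.01594881698812451
```

View pics/l.png

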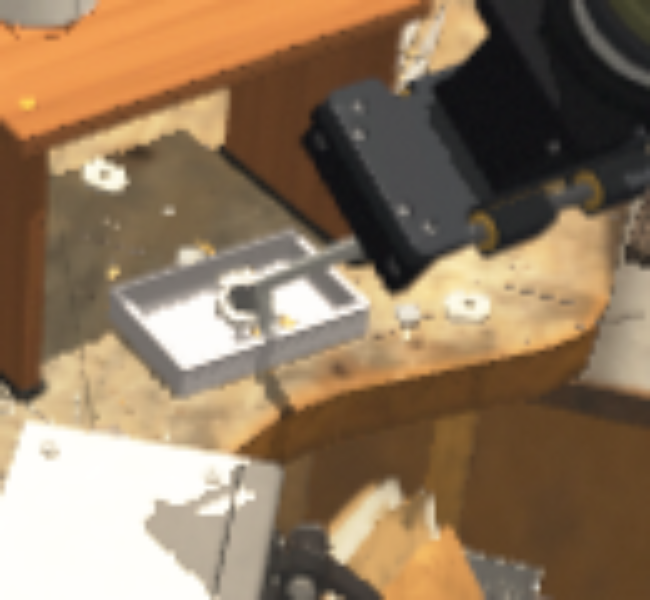

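View pics/m.png

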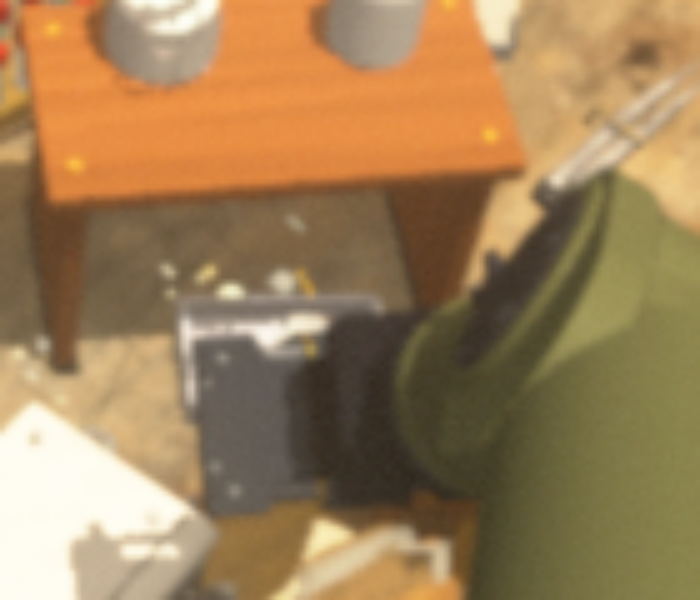

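Run:
```python
from geo import *
np.set_printoptions(precision=4,suppress=True)
S=lambda u,v:(250+(u+.5)/5-.5,170+(v+.5)/5-.5)
for nm,uv,z in [('NL',(182,372),.02),('NR',(368,303),.02),('FR',(303,233),.02),('FL',(112,297),.02),
  ('edge',(245,445),0),('edge',(290,405),0),('edge',(340,380),0),('edge',(400,360),0),('edge',(460,343),0),('edge',(530,325),0),('edge',(575,305),0),('edge',(602,282),0)]:
    p=plane('side',S(*uv),z); print(nm,p[:2],'d,b',(p-SH)@XA,(p-SH)@YA)
```

```text
NL [ 0.5862 -0.2133] d,b -0.03150965473719167 0.044313281990564925
NR [ 0.5645 -0.3223] d,b -0.03606978605349371 -0.06669170122505595
FR [ 0.625  -0.3399] d,b 0.02638607427114526 -0.07474776814760685
FL [ 0.6496 -0.227 ] d,b 0.033231522212056795 0.040629399325979136
edge [ 0.5451 -0.2164] d,b -0.07170687677897575 0.03492110794684579
edge [ 0.5511 -0.254 ] d,b -0.05988942335126116 -0.0012595288429815246
edge [ 0.5482 -0.2866] d,b -0.05776719732518488 -0.033925706729146646
edge [ 0.5394 -0.321 ] d,b -0.06113069637883224 -0.06927674568745074
edge [ 0.5288 -0.3543] d,b -0.06636794106868214 -0.10384705033948018
edge [ 0.5154 -0.3928] d,b -0.07370892460363464 -0.14401643069476297
edge [ 0.5108 -0.4236] d,b -0.07341066944933707 -0.1750976460653421
edge [ 0.5138 -0.4499] d,b -0.06645672425557855 -0.20059919138098514
```

Run:
```python
from geo import *
s=ctrl.get_state();R0=R.from_rotvec(s['tool_rot'])
T=tip(s['position'],hookR(R0))
T2=T-.050*XA; T2[2]=.0095
Rm=rot(24,-10);R1=rot(18,-10)
G1=grip_for_tip((T+T2)/2,hookR(Rm));G2=grip_for_tip(T2,hookR(R1))
plan(G1,Rm,8); plan(G2,R1,8,p0=G1,R0=Rm); print(G1,G2)
```

```text
t 12.75 step mm 1.7264966212737902 deg/row 0.7324344159171002
rot row [-0.0128, 0.0006, 0.0006]
[[-0.01, 0.03, -0.17], [-0.01, 0.04, -0.17], [-0.01, 0.04, -0.17], [-0.01, 0.04, -0.17], [-0.01, 0.04, -0.17], [-0.01, 0.05, -0.17], [-0.01, 0.05, -0.17], [-0.01, 0.05, -0.17]]
t 12.75 step mm 1.4692053394367413 deg/row 0.7500000000000009
rot row [-0.0131, -0.0, 0.0]
[[0.01, 0.04, -0.14], [0.01, 0.04, -0.14], [0.01, 0.05, -0.14], [0.01, 0.05, -0.14], [0.01, 0.05, -0.14], [0.01, 0.05, -0.14], [0.01, 0.05, -0.14], [0.01, 0.06, -0.14]]
[ 0.46581574 -0.25361648  0.17046611] [ 0.45817972 -0.25275032  0.17935931]
```

```bash
python3 -m crank '{"dp":[[-0.01,0.03,-0.17],[-0.01,0.04,-0.17],[-0.01,0.04,-0.17],[-0.01,0.04,-0.17],[-0.01,0.04,-0.17],[-0.01,0.05,-0.17],[-0.01,0.05,-0.17],[-0.01,0.05,-0.17]],"delta_rot":[[-0.013,0,0],[-0.013,0,0],[-0.013,0,0],[-0.013,0,0],[-0.013,0,0],[-0.013,0,0],[-0.013,0,0],[-0.013,0,0]]}'
python3 -m crank '{"dp":[[0.01,0.04,-0.14],[0.01,0.04,-0.14],[0.01,0.05,-0.14],[0.01,0.05,-0.14],[0.01,0.05,-0.14],[0.01,0.05,-0.14],[0.01,0.05,-0.14],[0.01,0.06,-0.14]],"delta_rot":[[-0.013,0,0],[-0.013,0,0],[-0.013,0,0],[-0.013,0,0],[-0.013,0,0],[-0.013,0,0],[-0.013,0,0],[-0.013,0,0]]}'
python3 look.py i side top
cat > chk.py <<'E'
import sys
from geo import *
s=ctrl.get_state();T=tip(s['position'],hookR(R.from_rotvec(s['tool_rot'])));print('q',np.round(s['joint_positions'],3),'F',np.round(s['ft_force'],1),'tip',np.round(T,4),'d',round((T-SH)@XA,4),'b',round((T-SH)@YA,4))
im=cv2.imread(f'pics/{sys.argv[1]}_side.png');cv2.imwrite(f'pics/{sys.argv[1]}_s5.png',cv2.resize(im[170:290,250:380],None,fx=5,fy=5))
im=cv2.imread(f'pics/{sys.argv[1]}_top.png');cv2.imwrite(f'pics/{sys.argv[1]}_t5.png',cv2.resize(im[150:270,260:400],None,fx=5,fy=5))
E
python3 chk.py i
```

```text
time: 13.55
position: [0.4667, -0.2535, 0.1713]
tool_rot: [-1.829, 2.166, -0.457]
ft_force: [1.0, 0.2, -1.4]
grip_width: 0.203
time: 14.35
position: [0.4589, -0.2531, 0.1803]
tool_rot: [-1.883, 2.229, -0.35]
ft_force: [1.2, -0.6, -1.8]
grip_width: 0.209
q [ 0.628 -0.101 -0.096  2.075 -0.158  0.878 -1.124] F [-0.1  0.5 -0.7] tip [ 0.5362 -0.2659  0.0106] d -0.0728 b -0.0154
```

View pics/i_s5.png

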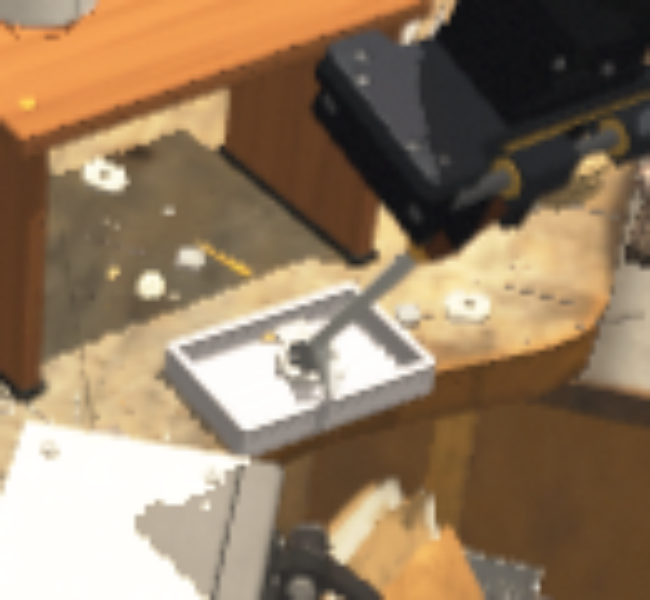

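View pics/i_t5.png

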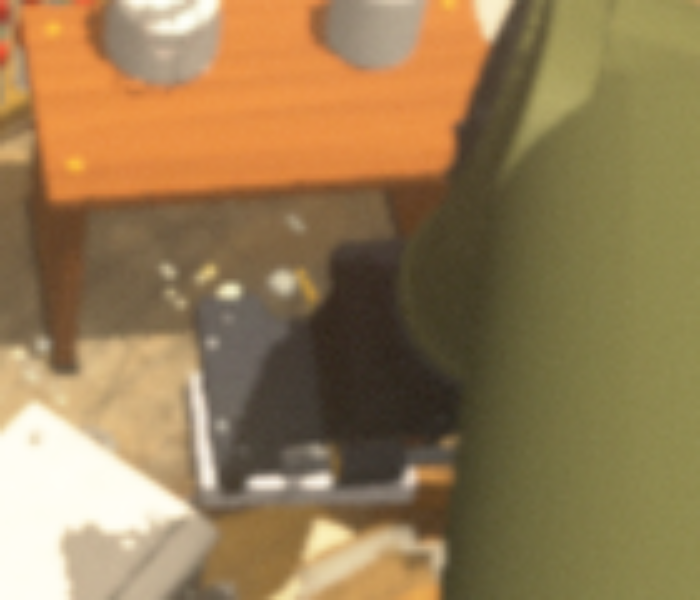

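Run:
```python
from geo import *
s=ctrl.get_state();R0=R.from_rotvec(s['tool_rot'])
S=lambda u,v:(250+(u+.5)/5-.5,170+(v+.5)/5-.5)
for nm,uv,z in [('NL',(248,430),.02),('NR',(436,359),.02),('FR',(352,285),.02),('FL',(167,352),.02),('watch',(302,355),.011)]:
    p=plane('side',S(*uv),z); print(nm,p[:2],'d,b',(p-SH)@XA,(p-SH)@YA)
p=np.array(s['position']); p1=p+.016*XA-.036*YA
plan(p1,R0,8); plan(p1-.078*YA,R0,16,p0=p1,R0=R0)
```

```text
NL [ 0.5369524  -0.20774181] d,b -0.08107504546318098 0.04220721255539133
NR [ 0.51438395 -0.31510069] d,b -0.08673204646962594 -0.06736146531323196
FR [ 0.57940836 -0.32697604] d,b -0.020647258375379854 -0.0690155280265793
FL [ 0.60151964 -0.21825624] d,b -0.015652882695010497 0.041826879610817755
watch [ 0.56485749 -0.27573273] d,b -0.04296622586601525 -0.02064252710626458
t 14.45 step mm 4.924844997560834 deg/row 0.0
rot row [0.0, 0.0, 0.0]
[[0.45, -0.2, 0.06], [0.45, -0.2, 0.06], [0.45, -0.2, 0.06], [0.45, -0.2, 0.06], [0.45, -0.2, 0.06], [0.45, -0.2, 0.06], [0.45, -0.2, 0.06], [0.45, -0.2, 0.06]]
t 14.45 step mm 4.875411920097109 deg/row 0.0
rot row [0.0, 0.0, 0.0]
[[0.49, -0.01, 0.0], [0.49, -0.01, 0.0], [0.49, -0.01, 0.0], [0.49, -0.01, 0.0], [0.49, -0.01, 0.0], [0.49, -0.01, 0.0], [0.49, -0.01, 0.0], [0.49, -0.01, 0.0]]
[[0.49, -0.01, 0.0], [0.49, -0.01, 0.0], [0.49, -0.01, 0.0], [0.49, -0.01, 0.0], [0.49, -0.01, 0.0], [0.49, -0.01, 0.0], [0.49, -0.01, 0.0], [0.49, -0.01, 0.0]]
```

```bash
python3 -m crank '{"dp":[[0.3,-0.3,0.1],[0.3,-0.3,0.1],[0.3,-0.3,0.1],[0.4,-0.2,0.05],[0.5,-0.2,0.05],[0.6,-0.1,0],[0.6,-0.1,0],[0.5,-0.1,0]],"delta_rot":[[0,0,0],[0,0,0],[0,0,0],[0,0,0],[0,0,0],[0,0,0],[0,0,0],[0,0,0]]}'
python3 -m crank '{"dp":[[0.49,-0.01,0],[0.49,-0.01,0],[0.49,-0.01,0],[0.49,-0.01,0],[0.49,-0.01,0],[0.49,-0.01,0],[0.49,-0.01,0],[0.49,-0.01,0]],"delta_rot":[[0,0,0],[0,0,0],[0,0,0],[0,0,0],[0,0,0],[0,0,0],[0,0,0],[0,0,0]]}'
python3 look.py j side top; python3 chk.py j
```

```text
time: 15.25
position: [0.4692, -0.2912, 0.1813]
tool_rot: [-1.881, 2.229, -0.352]
ft_force: [-0.7, -0.2, -0.4]
grip_width: 0.205
time: 16.05
position: [0.4635, -0.3295, 0.1814]
tool_rot: [-1.882, 2.228, -0.351]
ft_force: [0.7, 1.0, -1.2]
grip_width: 0.205
q [ 0.685  0.006 -0.022  1.973 -0.19   0.894 -0.977] F [-0.3  0.6 -1. ] tip [ 0.5402 -0.3433  0.0116] d -0.0568 b -0.0912
```

View pics/j_s5.png

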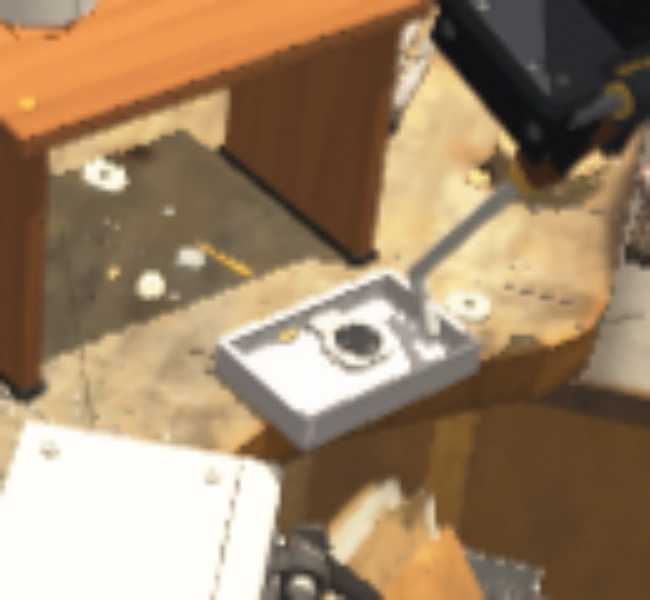

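Run:
```python
from geo import *
S=lambda u,v:(250+(u+.5)/5-.5,170+(v+.5)/5-.5)
for nm,uv,z in [('NL',(308,420),.02),('NR',(482,338),.02),('FR',(395,268),.02),('FL',(217,350),.02),('watch',(357,340),.011)]:
    p=plane('side',S(*uv),z); print(nm,p[:2],'d,b',(p-SH)@XA,(p-SH)@YA)
```

```text
NL [ 0.5238057  -0.23449509] d,b -0.0899172326618586 0.013737239075906212
NR [ 0.51038507 -0.34484417] d,b -0.08607270805683123 -0.09736785259019969
FR [ 0.5748077  -0.35435647] d,b -0.020948736561306306 -0.09678050339676288
FL [ 0.58705893 -0.23805808] d,b -0.026870776157577683 0.020021247102546876
watch [ 0.55532126 -0.30524711] d,b -0.0478132969463179 -0.051280853096085495
```

```bash
python3 -m crank '{"dp":[[-0.2,-0.1,0],[-0.1,-0.3,0.1],[0,-0.4,0.1],[0,-0.4,0.1],[0,-0.4,0.1],[0,-0.3,0.1],[0.2,-0.1,0.05],[0.2,0,0]],"delta_rot":[[0,0,0],[0,0,0],[0,0,0],[0,0,0],[0,0,0],[0,0,0],[0,0,0],[0,0,0]]}'
python3 -m crank '{"dp":[[0.4,-0.01,0],[0.4,-0.01,0],[0.4,-0.01,0],[0.4,-0.01,0],[0.4,-0.01,0],[0.4,-0.01,0],[0.4,-0.01,0],[0.4,-0.01,0]],"delta_rot":[[0,0,0],[0,0,0],[0,0,0],[0,0,0],[0,0,0],[0,0,0],[0,0,0],[0,0,0]]}'
python3 look.py k side top; python3 chk.py k
```

```text
time: 16.95
position: [0.484, -0.3337, 0.1823]
tool_rot: [-1.882, 2.228, -0.351]
ft_force: [-0.5, -0.3, -0.4]
grip_width: 0.204
time: 17.75
position: [0.4791, -0.3656, 0.1825]
tool_rot: [-1.882, 2.229, -0.351]
ft_force: [-0.8, 1.8, -1.6]
grip_width: 0.202
q [ 0.704  0.079 -0.004  1.893 -0.201  0.906 -0.936] F [-0.1  0.3 -0.3] tip [ 0.5561 -0.3792  0.0129] d -0.0355 b -0.1243
```

View pics/k_s5.png

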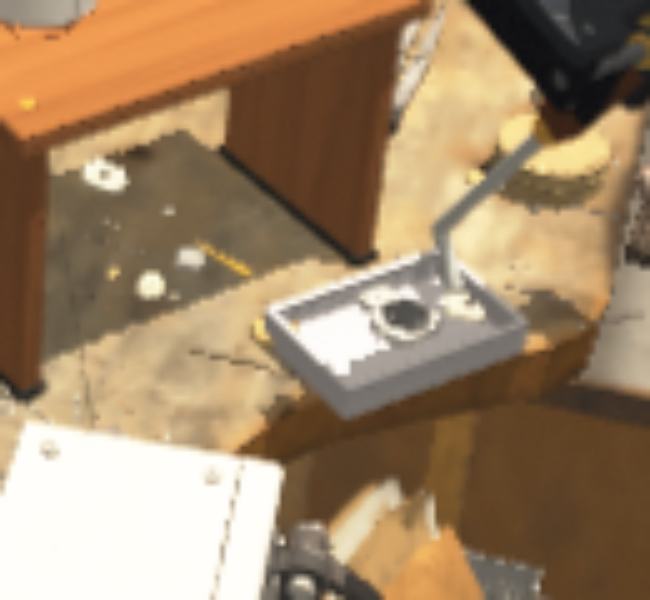

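View pics/k_t5.png

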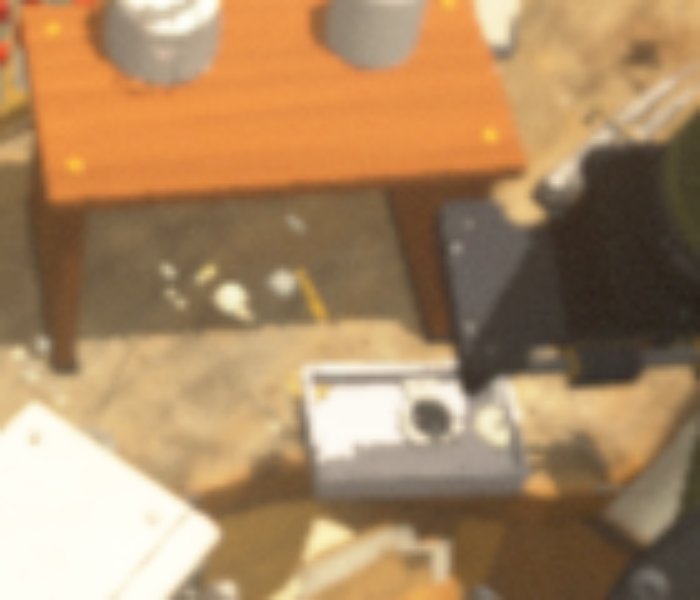

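Run:
```python
from geo import *
S=lambda u,v:(250+(u+.5)/5-.5,170+(v+.5)/5-.5)
Tp=lambda u,v:(260+(u+.5)/5-.5,150+(v+.5)/5-.5)
f=lambda p:np.round([(p-SH)@XA,(p-SH)@YA],4)
for nm,a,b in [('NL',(346,397),(315,478)),('NR',(526,322),(525,473)),('FL',(267,320),(303,366))]:
    print(nm,f(plane('side',S(*a),.02)),f(plane('top',Tp(*b),.02)),f(tri(S(*a),Tp(*b))[0]))
print('FR',f(plane('side',S(427,248),.02)))
print('footR top front',f(plane('side',S(362,265),0)),f(plane('top',Tp(440,340),0)))
print('watch',f(plane('side',S(410,315),.011)),f(plane('top',Tp(432,418),.011)))
for e in [(200,498),(260,488),(560,478),(600,475)]: print('edge top',f(plane('top',Tp(*e),0)))
for e in [(250,440),(290,402),(545,350),(590,315)]: print('edge side',f(plane('side',S(*e),0)))
```

```text
NL [-0.0862 -0.012 ] [-0.0815 -0.0179] [-0.0761 -0.0208]
NR [-0.0878 -0.1245] [-0.0889 -0.1272] [-0.0857 -0.1283]
FL [-0.0209 -0.015 ] [-0.0124 -0.025 ] [-0.0019 -0.0301]
FR [-0.0164 -0.1219]
footR top front [ 0.0086 -0.1022] [ 0.0105 -0.1089]
watch [-0.0461 -0.0868] [-0.0458 -0.0895]
edge top [-0.076   0.0396]
edge top [-0.0731  0.0072]
edge top [-0.0822 -0.152 ]
edge top [-0.0824 -0.1737]
edge side [-0.0701  0.0307]
edge side [-0.0581 -0.0026]
edge side [-0.0924 -0.1369]
edge side [-0.0834 -0.176 ]
```

Run:
```python
from geo import *
s=ctrl.get_state();R0=R.from_rotvec(s['tool_rot']);p=np.array(s['position'])
p1=p+.004*YA-.006*XA
plan(p1+[0,0,.0],R0,2)
plan(p1+[0,0,.12],R0,6)
plan([.47,-.22,.34],rot(5,-5),8,p0=p1+[0,0,.12],R0=R0)
```

```text
t 17.85 step mm 3.6058559316755767 deg/row 0.0
rot row [0.0, 0.0, 0.0]
[[-0.2, 0.29, -0.09], [-0.2, 0.29, -0.09]]
t 17.85 step mm 20.03608466131932 deg/row 0.0
rot row [0.0, 0.0, 0.0]
[[-0.07, -0.52, -1.93], [-0.07, -0.52, -1.93], [-0.07, -0.52, -1.93], [-0.07, -0.52, -1.93], [-0.07, -0.52, -1.93], [-0.07, -0.52, -1.93]]
t 17.85 step mm 18.285287726892605 deg/row 1.7301591344899332
rot row [-0.0284, -0.0019, -0.0101]
[[-1.73, 0.18, -0.55], [-1.74, 0.18, -0.54], [-1.74, 0.18, -0.53], [-1.74, 0.18, -0.52], [-1.75, 0.17, -0.51], [-1.75, 0.17, -0.51], [-1.75, 0.17, -0.5], [-1.75, 0.16, -0.49]]
```

```bash
python3 -m crank '{"dp":[[-0.2,0.3,-0.1],[-0.2,0.3,-0.1],[0,-0.3,-1.0],[0,-0.62,-1.9],[0,-0.62,-1.9],[0,-0.62,-1.9],[0,-0.62,-1.9],[0,-0.62,-1.9]],"delta_rot":[[0,0,0],[0,0,0],[0,0,0],[0,0,0],[0,0,0],[0,0,0],[0,0,0],[0,0,0]]}'
python3 look.py l side top; python3 chk.py l
python3 - <<'E'
from geo import *
s=ctrl.get_state();R0=R.from_rotvec(s['tool_rot'])
plan([.49,-.15,.34],rot(3,-4),8)
plan([.59,.08,.36],rot(-14,0),8,p0=[.49,-.15,.34],R0=rot(3,-4))
E
```

```text
time: 18.65
position: [0.4736, -0.3604, 0.2951]
tool_rot: [-1.882, 2.228, -0.354]
ft_force: [-0.1, 0.1, -0.4]
grip_width: 0.204
q [ 0.702 -0.01  -0.003  1.753 -0.176  1.125 -0.986] F [-0.1 -0.3 -0.8] tip [ 0.5532 -0.3751  0.1286] d -0.0391 b -0.1207
t 18.75 step mm 27.025818569755188 deg/row 2.0483990810606
rot row [-0.0336, -0.0025, -0.012]
[[-2.64, 0.08, -0.59], [-2.64, 0.06, -0.58], [-2.64, 0.05, -0.57], [-2.64, 0.04, -0.56], [-2.65, 0.03, -0.55], [-2.65, 0.01, -0.55], [-2.65, -0.0, -0.54], [-2.65, -0.02, -0.53]]
t 18.75 step mm 31.44936406352281 deg/row 2.18261038764762
rot row [-0.0371, 0.0008, -0.0087]
[[-2.96, -1.06, -0.19], [-2.95, -1.08, -0.24], [-2.94, -1.09, -0.28], [-2.93, -1.11, -0.32], [-2.92, -1.12, -0.37], [-2.91, -1.13, -0.41], [-2.9, -1.14, -0.46], [-2.89, -1.15, -0.5]]
```

View pics/l_s5.png

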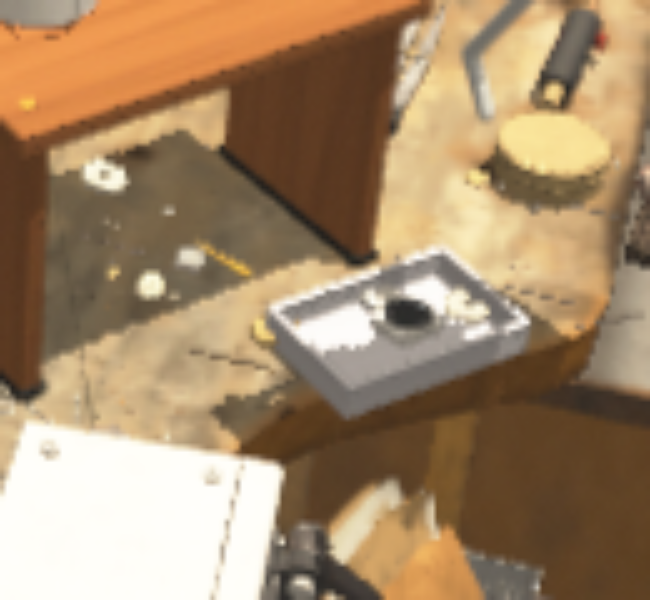

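View pics/l_t5.png

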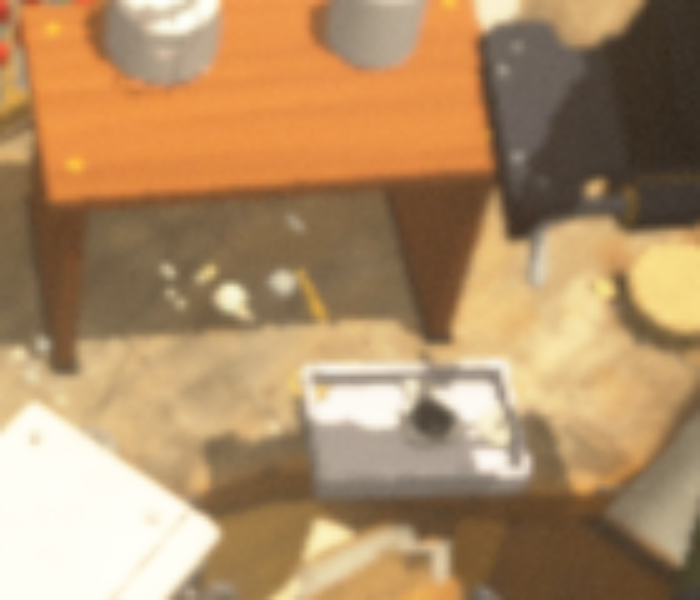

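```bash
python3 -m crank '{"dp":[[-2.65,0.1,-0.6],[-2.65,0.1,-0.6],[-2.65,0.05,-0.6],[-2.65,0,-0.6],[-2.65,0,-0.55],[-2.65,0,-0.55],[-2.65,0,-0.5],[-2.65,0,-0.5]],"delta_rot":[[-0.0336,-0.0025,-0.012],[-0.0336,-0.0025,-0.012],[-0.0336,-0.0025,-0.012],[-0.0336,-0.0025,-0.012],[-0.0336,-0.0025,-0.012],[-0.0336,-0.0025,-0.012],[-0.0336,-0.0025,-0.012],[-0.0336,-0.0025,-0.012]]}'
python3 -m crank '{"dp":[[-2.95,-1.1,-0.2],[-2.95,-1.1,-0.2],[-2.95,-1.1,-0.3],[-2.95,-1.1,-0.3],[-2.9,-1.1,-0.4],[-2.9,-1.1,-0.4],[-2.9,-1.15,-0.5],[-2.9,-1.15,-0.5]],"delta_rot":[[-0.037,0.001,-0.009],[-0.037,0.001,-0.009],[-0.037,0.001,-0.009],[-0.037,0.001,-0.009],[-0.037,0.001,-0.009],[-0.037,0.001,-0.009],[-0.037,0.001,-0.009],[-0.037,0.001,-0.009]]}'
python3 - <<'E'
from geo import *
s=ctrl.get_state();print(tip(s['position'],hookR(R.from_rotvec(s['tool_rot']))))
plan([.6185,.0928,.33],rot(-15,0),8)
E
```

```text
time: 19.55
position: [0.4884, -0.1474, 0.336]
tool_rot: [-2.12, 2.273, -0.045]
ft_force: [-0.4, -0.3, -1.3]
grip_width: 0.205
time: 20.35
position: [0.5895, 0.0828, 0.3566]
tool_rot: [2.091, -2.086, -0.268]
ft_force: [-0.5, -0.9, -0.2]
grip_width: 0.204
[0.56442039 0.08335137 0.17133626]
t 20.35 step mm 5.072489924039204 deg/row 0.07818470285929646
rot row [-0.0013, 0.0004, 0.0004]
[[-0.12, -0.43, 0.23], [-0.12, -0.43, 0.23], [-0.12, -0.43, 0.23], [-0.12, -0.43, 0.23], [-0.12, -0.43, 0.23], [-0.12, -0.43, 0.23], [-0.13, -0.44, 0.23], [-0.13, -0.44, 0.23]]
```

```bash
python3 -m crank '{"dp":[[-0.15,-0.43,0.23],[-0.15,-0.43,0.23],[-0.12,-0.43,0.23],[-0.12,-0.43,0.23],[-0.12,-0.43,0.23],[-0.12,-0.43,0.23],[-0.12,-0.44,0.23],[-0.12,-0.44,0.23]],"delta_rot":[[-0.001,0,0],[-0.001,0,0],[-0.001,0,0],[-0.001,0,0],[-0.001,0,0],[-0.001,0,0],[-0.001,0,0],[-0.001,0,0]]}'
python3 look.py m side top
python3 - <<'E'
from geo import *
s=ctrl.get_state();T=tip(s['position'],hookR(R.from_rotvec(s['tool_rot'])))
im=cv2.imread('pics/m_side.png');t=cv2.imread('pics/m_top.png')
B=np.array([s['position'][0],s['position'][1],T[2]+.013])
print(T,(proj('side',T)-[120,190])*4,(proj('top',T)-[130,160])*4+[480,0],(proj('side',B)-[120,190])*4,(proj('top',B)-[130,160])*4+[480,0])
cv2.imwrite('pics/n.png',np.hstack([cv2.resize(im[190:330,120:240],None,fx=4,fy=4),cv2.resize(t[160:300,130:200],None,fx=4,fy=4)]))
E
```

```text
time: 21.15
position: [0.6182, 0.092, 0.3305]
tool_rot: [2.088, -2.083, -0.274]
ft_force: [-0.0, 0.3, -1.1]
grip_width: 0.205
[0.59157178 0.09282791 0.14473104] [218.25437237 277.00209102] [654.0049561  268.95256487] [186.71488304 227.81739233] [645.55515932 219.27941848]
```

View pics/n.png

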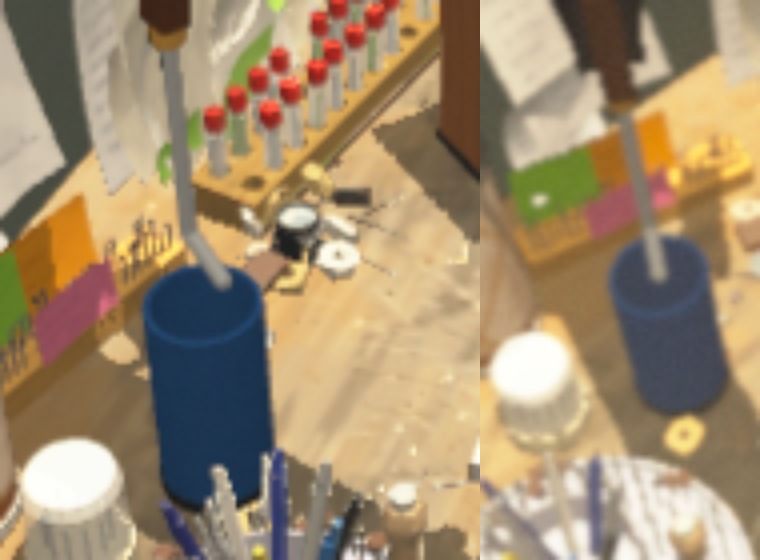

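```bash
python3 -m crank '{"dp":[[0,-0.39,1.45],[0,-0.39,1.45],[0,-0.39,1.45],[0,-0.39,1.45],[0,-0.39,1.45],[0,-0.39,1.45],[0,-0.39,1.45],[0,-0.39,1.45]],"delta_rot":[[0,0,0],[0,0,0],[0,0,0],[0,0,0],[0,0,0],[0,0,0],[0,0,0],[0,0,0]]}'
python3 - <<'E'
from geo import *
s=ctrl.get_state();print(s['ft_force'],tip(s['position'],hookR(R.from_rotvec(s['tool_rot']))))
plan([.5555,.0925,.1895],rot(10,0),8)
E
```

```text
time: 22.05
position: [0.6184, 0.0925, 0.2093]
tool_rot: [2.088, -2.082, -0.274]
ft_force: [-0.6, -0.3, -0.8]
grip_width: 0.208
[-0.58198889 -0.27995653 -0.77457557] [0.59208204 0.09311746 0.02419222]
t 22.05 step mm 8.246087930038783 deg/row 3.0999548029673782
rot row [0.0541, 0.0004, 0.0003]
[[-0.0, 0.7, 0.44], [-0.0, 0.72, 0.4], [-0.0, 0.74, 0.36], [-0.0, 0.76, 0.32], [-0.0, 0.78, 0.28], [-0.0, 0.79, 0.24], [-0.0, 0.8, 0.19], [-0.0, 0.81, 0.15]]
```

Return to the original leaning pose, then release.

```bash
python3 -m crank '{"dp":[[0,0.7,0.44],[0,0.72,0.4],[0,0.74,0.36],[0,0.76,0.32],[0,0.78,0.28],[0,0.79,0.24],[0,0.8,0.19],[0,0.81,0.15]],"delta_rot":[[0.054,0,0],[0.054,0,0],[0.054,0,0],[0.054,0,0],[0.054,0,0],[0.054,0,0],[0.054,0,0],[0.054,0,0]]}'
python3 -m crank '{"dp":[[0,0,0],[0,0,0],[0,0,0],[0,0,0],[0,0,0],[0,0,0],[0,0,0],[0,0,0]],"delta_rot":[[0,0,0],[0,0,0],[0,0,0],[0,0,0],[0,0,0],[0,0,0],[0,0,0],[0,0,0]]}' 4
python3 -m crank '{"dp":[[0,0,0],[0,0,0],[0,0,0],[0,0,0],[0,0,0],[0,0,0],[0,0,0],[0,0,0]],"delta_rot":[[0,0,0],[0,0,0],[0,0,0],[0,0,0],[0,0,0],[0,0,0],[0,0,0],[0,0,0]]}' 8.7
python3 look.py o side
python3 - <<'E'
import cv2
s=cv2.imread('pics/o_side.png')
cv2.imwrite('pics/p.png',cv2.resize(s[190:330,110:250],None,fx=3.5,fy=3.5))
E
```

```text
time: 22.85
position: [0.555, 0.0925, 0.1905]
tool_rot: [-2.13, 2.126, -0.184]
ft_force: [-1.3, 0.4, -0.1]
grip_width: 0.199
time: 23.65
position: [0.5556, 0.0925, 0.1909]
tool_rot: [-2.131, 2.127, -0.181]
ft_force: [-0.6, 0.0, -0.8]
grip_width: 0.46
time: 24.45
position: [0.5555, 0.0925, 0.1909]
tool_rot: [-2.131, 2.127, -0.181]
ft_force: [-0.1, 0.5, -0.5]
grip_width: 0.989
```

View pics/p.png

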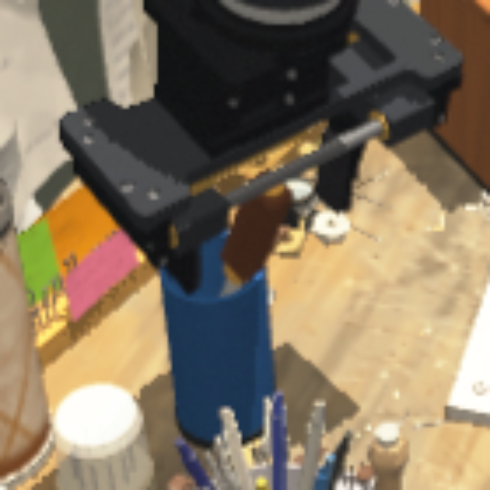

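```bash
python3 -m crank '{"dp":[[0,0,-0.8],[0,0,-1.5],[0,0,-1.5],[0,0,-1.5],[0,0,-1.5],[0,0,-1.5],[0,0,-1.5],[0,0,-1.5]],"delta_rot":[[0,0,0],[0,0,0],[0,0,0],[0,0,0],[0,0,0],[0,0,0],[0,0,0],[0,0,0]]}'
python3 -m crank '{"dp":[[0,1,-1],[0,1.5,-1],[0,1.5,-1],[0,1,0],[0,0,0],[0,0,0],[0,0,0],[0,0,0]],"delta_rot":[[0,0,0],[0,0,0],[0,0,0],[0,0,0],[0,0,0],[0,0,0],[0,0,0],[0,0,0]]}'
python3 look.py q side top
```

```text
time: 25.3
position: [0.5357, 0.092, 0.3036]
tool_rot: [-2.131, 2.127, -0.182]
ft_force: [0.5, -0.2, -0.2]
grip_width: 0.999
time: 26.1
position: [0.4818, 0.0917, 0.3226]
tool_rot: [-2.131, 2.127, -0.18]
ft_force: [-0.1, 0.1, -0.2]
grip_width: 0.998
```

View pics/q_side.png

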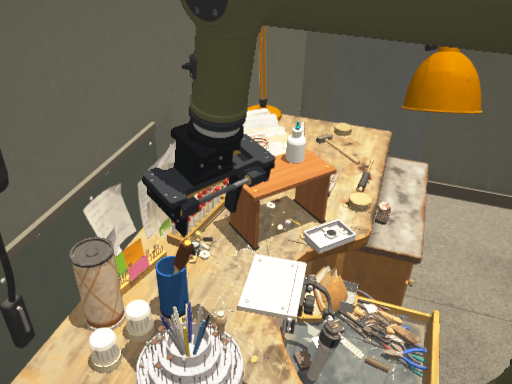

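View pics/q_top.png

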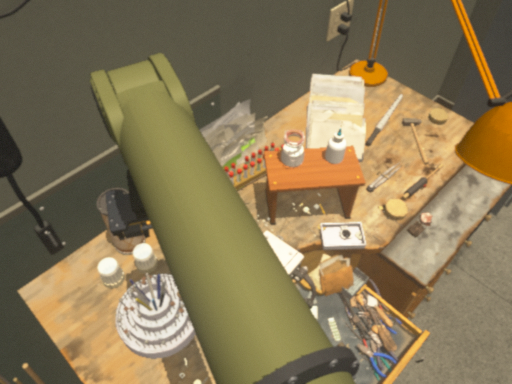

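```bash
python3 -c "
from bench import ctrl
s=ctrl.get_state();print(s['time'],abs(s['qd']).max());print(ctrl.close_job())"
```

```text
26.2 0.0037667223817576135
the job is handed in; nothing more can be done
None
```

The job is handed in at 26.2 s, well inside the 54 s limit. The tray is out from under the shelf with the watch still in it, but its near wall appears to stick out a few millimetres past the bench edge.

**What I did:** I took the hook from its cup and hooked the tray's near wall from inside. I dragged the tray straight out, then slid it to the right with the hook because the bench is deeper there. The hook went back in the cup at its original lean, prong down, and the open gripper backed away. The gripper never came near the tray.

**Last checks:**
- **Tray:** it lies flat, with its far side about 12–20 mm in front of the shelf edge.
- **Watch:** both views after unhooking show it in the tray.
- **Hook:** the side view shows it standing in the cup. The arm hid it in the final top view.
- **Jar and bottle:** the top view shows both where they were at the start. In the final side view the gripper hid the jar.
- **Forces:** the wrist force was at most about 2 N at the end of each move.

**What disagreed or fell short:**
- **Camera mismatch:** the two cameras differ by about 5 mm on distances near the shelf.
- **Overhang:** in front of the shelf, the bench is only about as deep as the tray (70 mm) before its curved edge. By my measurements the near wall overhangs by about 3 mm at the right end and 10 mm at the left. The tray still rests stably. I did not push it back, to keep it clear of the shelf line.

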